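# Send the boxes down the kitchen pass

### The arm

A 6-joint arm with a two-finger parallel gripper is mounted at the origin on the work surface. World frame = base frame: x ahead of the robot, y to its left, z up, the work surface at z = 0. Lengths are in m, angles in rad, forces in N, time in s.
With the tool pointing down it reaches from about 0.35 to 1 m from the base axis. Payload 7.1 kg.
Tool frame: the origin (TCP) lies at the very end of the fingers, on their centre line; the grasp point (between the pads) lies 19 mm behind it; z points along the fingers, y is the direction in which the jaws open and shut (so a half turn about z gives the same grasp; the last joint's range is limited). The gripper opens to 85 mm and grips with 20 to 120 N. Pads are 22 mm wide; open, the fingers measure 114 mm over their backs; the gripper's body (76 mm by 85 mm) begins 54 mm behind the grasp point. The pads swing forward as they close: fully open they stand 13 mm farther back than shut.
Start: joints at [-1.125, 0.423, 1.63, -0, 1.089, -0.019], TCP at [0.28, -0.559, 0.231] pointing down, gripper open.
Joint ranges: [-3, 3], [-0.9, 2.11], [0.09, 2.58], [-1.31, 4.45], [0.11, 2.69], [-2.54, 2.54]. Speed limits (rad/s): [2.39, 2.39, 3.01, 3.14, 3.14, 3.14].

### API

Orientations are given as a unit quaternion [x, y, z, w].
In Python, from workcell import robot gives the robot as it stands.
- The arm moves only by the tool carry_out, never from a script. Its argument "motion" is a list of rows, each a list of 7 numbers: the shift along the tool's x, y, z in cm, then the turn, a rotation vector about the tool's x, y, z in rad, then the finger opening in cm, from 0 to 8.54. A call has 1 to 12 rows; each row is the pose to reach, as a shift and turn from the pose commanded when the call began, along the tool's axes at that moment; what a row does not reach only later rows make up. A row lasts 1/12 s, in which the tool goes at most 41.7 mm and 7.16 degrees, less where a joint would pass 70% of its speed; a pose out of reach is approached as far as the arm can. A call with a gripper value outside its range is refused whole. The fingers move at their own pace and stop on an object; "grip_force" is the grip in N (left out, the last holds). Time passes only in rows, so rows that repeat a pose let the fingers close. It gives the time, the measured TCP pose, the force and the opening at its end, in the units of the state.
- robot.state(): the state, without advancing time (a new reading comes with each control period).
- robot.grab_frame(name): name is "scene" or "side" or "wrist"; returns a dict with "image" (400x640x3 uint8, blue, green, red), "depth" (400x640 float32, m along the optical axis (not along the pixel's ray), 0 where there is no reading), "K" (3x3 intrinsics, pixels), "R" (3x3) and "t" (3): a world point X has camera coordinates R X + t. Camera axes: x right, y down, z forward; pixel columns grow to the right and rows downward; lengths in m; the calibration is good to about 2 mm. A picture is of the moment at which its call begins.
- robot.close_job(): hands the job in, once; it reports no verdict.
Trained networks look in a picture, given as the dict that the camera call returned (one of the last four; its "shot" number tells which), for a name from the list of things; names that differ only in an ending like _2 or _b are one class to them, and where a whole thing is asked for, a point or a joint stands for the part that bears it (a point fixed in the world has none). Each returns a list of dicts, best first, with "score" (0 to 1); they miss things now and then, are a little off and sometimes report something else, mostly with a low value. They report only what shows in the picture. A call takes as long as a camera call. They do not tell look-alikes from the thing itself.
- robot.masks_of(picture, thing): "mask" (400x640 bool, what is visible of it) and "bbox" ([left, top, right, bottom] in pixels, round what is visible of it).
The state is a dict: "t": time; "joint_positions": joint angles; "qvel": joint speeds; "joint_torque": joint torques, N m; "tcp_pos": TCP position; "tool_rot": TCP orientation; "contact_force": force on the tool from outside, world axes, zero at the start; "ft_torque": the same for the moment, N m; "width": finger opening in m.
Only numpy, scipy, OpenCV 4.12 (cv2) and the standard library are available. Lean on these libraries where they do the work, as an engineer would, in place of code of your own. Each camera call takes 0.05 s, during which the arm holds its last target. There are 200 camera calls.

### The job

Set every lidded box upright on the level deck of the pass station, draw the lock pin out of its bore and park it in the open notch beside it. Then lift the deck slowly by its handle just until they start to slide, hold it still at that angle while they slide down into the chute, tilting a little more if some stay behind; once all are in the chute, lower the deck gently, not letting it drop, until it lies level again. Never push or put a box into the chute by hand (one that is knocked down it too early may stay there), leave the pin in the notch and do not disturb the other things on the table.

Things in the scene. Friction and masses are not known exactly. Their poses are not given: they have to be found in the camera images.
- station: the pass station, fixed to the table (place and heading vary): a level hinged deck on the robot's side and, beyond it, a fixed chute sloping down to the serving side; on its right stands an aluminium cheek with bore and notch, 172 mm high, between y = -140 and -190 mm. Origin on the table under the deck; x points away from the robot, from deck to chute, y to the left, z up
- deck_mid (a point): centre of the level deck's top face (fixed mark at station x 0, y 0, 135 mm above the table; axes as the station). Black plastic lining. Clear inside area x -110..120 mm, y -100..100 mm; side rims 18 mm high, an 8 mm rim at the handle end, no rim at the chute end (x = 120 mm), where the hinge is: keep box centres some 90 mm back from that edge
- chute_in (a point): upper edge of the chute's polished floor, station x = 124 mm, 132 mm above the table, just past the deck's edge. The floor is 220 mm wide inside and slopes down at 0.55 rad, away from the robot, for 170 mm to an end wall at about station x = 270 mm; boxes always slide down it. A box lying in it has its centre at station x over 160 mm and is less than 130 mm above the table
- deck (a joint): tilt of the deck, rad: 0 = level, on its stop; grows as the handle end is lifted, free to 0.9. Hinge line along the station's y at station x = 120 mm, 132 mm above the table. Deck 0.7 kg; damped, but it falls back if let go. Boxes begin to slide at 0.25 to 0.57 rad, differing from start to start. Locked while the pin is in its bore
- deck_handle (a point): grip point on the deck's black handle: a 16 mm round rubber-covered bar, 95 mm long, sticking out from the deck's near end towards the robot (station -x), level with the deck plate. This point is on the bar's axis, 50 mm out from the deck's end, 285 mm from the hinge line, and moves with the deck
- pin_knob (a point): lock pin: black round knob, 28 mm diameter, 36 mm long, and a steel shaft of 12 mm diameter, 80 mm long, going out of it along the pin's +y. This point is the knob's centre; the shaft begins 18 mm from it. 0.12 kg, loose. Starts home in the bore, axis level along the station's y, knob on the right, 4 mm from the cheek, the shaft's tip over a lug of the deck
- bore (a point): centre of the bore's mouth on the outer (right) face of the cheek: a 15.5 mm round hole running 50 mm along the station's y. The pin is drawn out towards the station's -y; it is clear of the cheek after 80 mm
- notch (a point): parking notch: open-topped slot in the cheek's top, 18 mm wide, 22 mm deep, along the station's y through the 50 mm thick cheek, 75 mm beyond the bore along station x. This point: on the cheek's outer (right) face, at the height of a parked pin's axis, 16 mm below the cheek's top. Parked, the shaft lies in the slot, the knob outside the cheek and under 20 mm from it (farther out it tips off)
- box0_mid (a point): lidded steel portion box, 75 mm long (its x) by 50 mm wide (its y) by 40 mm high, about 0.2 kg, white plastic lid. This point is its centre, half-way up. Starts upright on the table to the left of the station. May be absent.
- box1_mid (a point): lidded steel portion box, 75 mm long (its x) by 50 mm wide (its y) by 40 mm high, about 0.2 kg, white plastic lid. This point is its centre, half-way up. Starts upright on the table to the left of the station. May be absent.
- box2_mid (a point): lidded steel portion box, 75 mm long (its x) by 50 mm wide (its y) by 40 mm high, about 0.2 kg, white plastic lid. This point is its centre, half-way up. Starts upright on the table to the left of the station. May be absent.
- box3_mid (a point): lidded steel portion box, 75 mm long (its x) by 50 mm wide (its y) by 40 mm high, about 0.2 kg, white plastic lid. This point is its centre, half-way up. Starts upright on the table to the left of the station. May be absent.
- mug: bystander: white mug, 90 mm high; origin under its centre
- squeeze: bystander: clear squeeze bottle, 160 mm high; origin under its centre
- jar: bystander: glass jar with steel cap, 80 mm high; origin under its centre
- bowl: bystander: white bowl, 120 mm across, 45 mm high; origin under its centre
- can: bystander: steel can, 100 mm high; origin under its centre
- spoon: bystander: steel serving spoon lying flat, 200 mm long; origin at its middle
- box0: the same box as point box0_mid; origin at the centre of its underside
- box1: the same box as point box1_mid; origin at the centre of its underside
- box2: the same box as point box2_mid; origin at the centre of its underside
- box3: the same box as point box3_mid; origin at the centre of its underside
There are look-alikes about, which are no part of the job. Leave any blue or purple look-alike of the box0 alone.

How it is judged:
On the way, in this order (a step that is already met when the one before it is completed fails the run):
1. every box stands on the level deck (or was knocked from it into the chute) and the lock pin is parked in the notch ((((x of box0_mid in the frame of station between -0.115 and 0.12 m and y of box0_mid in the frame of station between -0.1 and 0.1 m and z of box0_mid in the frame of station between 0.145 and 0.168 m) and angle between box0's own z axis and vertical below 0.15 rad) or (x of box0_mid in the frame of station between 0.145 and 0.31 m and y of box0_mid in the frame of station between -0.115 and 0.115 m and z of box0_mid in the frame of station between 0.03 and 0.14 m)) and (((x of box1_mid in the frame of station between -0.115 and 0.12 m and y of box1_mid in the frame of station between -0.1 and 0.1 m and z of box1_mid in the frame of station between 0.145 and 0.168 m) and angle between box1's own z axis and vertical below 0.15 rad) or (x of box1_mid in the frame of station between 0.145 and 0.31 m and y of box1_mid in the frame of station between -0.115 and 0.115 m and z of box1_mid in the frame of station between 0.03 and 0.14 m)) and (((x of box2_mid in the frame of station between -0.115 and 0.12 m and y of box2_mid in the frame of station between -0.1 and 0.1 m and z of box2_mid in the frame of station between 0.145 and 0.168 m) and angle between box2's own z axis and vertical below 0.15 rad) or (x of box2_mid in the frame of station between 0.145 and 0.31 m and y of box2_mid in the frame of station between -0.115 and 0.115 m and z of box2_mid in the frame of station between 0.03 and 0.14 m)) and (((x of box3_mid in the frame of station between -0.115 and 0.12 m and y of box3_mid in the frame of station between -0.1 and 0.1 m and z of box3_mid in the frame of station between 0.145 and 0.168 m) and angle between box3's own z axis and vertical below 0.15 rad) or (x of box3_mid in the frame of station between 0.145 and 0.31 m and y of box3_mid in the frame of station between -0.115 and 0.115 m and z of box3_mid in the frame of station between 0.03 and 0.14 m)) and x of pin_knob in the frame of notch between -0.007 and 0.007 m and z of pin_knob in the frame of notch between -0.007 and 0.007 m and y of pin_knob in the frame of notch between -0.04 and -0.01 m and angle between the y axis of pin_knob and the y axis of station, either way round below 0.15 rad and value of joint deck below 0.04 rad), for 0.2 s.
2. a box is sliding on the tilted deck (over 0.12 rad, over 30 mm/s) while the deck is held still or nearly so (under 0.08 rad/s) (value of joint deck above 0.12 rad and velocity of joint deck between -0.08 and 0.08 rad/s and ((x of box0_mid in the frame of station between -0.13 and 0.14 m and linear speed of box0 above 0.03 m/s) or (x of box1_mid in the frame of station between -0.13 and 0.14 m and linear speed of box1 above 0.03 m/s) or (x of box2_mid in the frame of station between -0.13 and 0.14 m and linear speed of box2 above 0.03 m/s) or (x of box3_mid in the frame of station between -0.13 and 0.14 m and linear speed of box3 above 0.03 m/s))), for 0.3 s.
3. every box is in the chute while the deck is still held up (over 0.12 rad) (x of box0_mid in the frame of station between 0.145 and 0.31 m and y of box0_mid in the frame of station between -0.115 and 0.115 m and z of box0_mid in the frame of station between 0.03 and 0.14 m and x of box1_mid in the frame of station between 0.145 and 0.31 m and y of box1_mid in the frame of station between -0.115 and 0.115 m and z of box1_mid in the frame of station between 0.03 and 0.14 m and x of box2_mid in the frame of station between 0.145 and 0.31 m and y of box2_mid in the frame of station between -0.115 and 0.115 m and z of box2_mid in the frame of station between 0.03 and 0.14 m and x of box3_mid in the frame of station between 0.145 and 0.31 m and y of box3_mid in the frame of station between -0.115 and 0.115 m and z of box3_mid in the frame of station between 0.03 and 0.14 m and value of joint deck above 0.12 rad), for 0.2 s.
At the end, for the whole second after the job is handed in: every box lies at rest in the chute, the lock pin lies in the notch (axis within 7 mm sideways and in height, knob against the cheek or up to about 20 mm from it), the deck is back level (under 0.03 rad) (x of box0_mid in the frame of station between 0.145 and 0.31 m and y of box0_mid in the frame of station between -0.115 and 0.115 m and z of box0_mid in the frame of station between 0.03 and 0.14 m and x of box1_mid in the frame of station between 0.145 and 0.31 m and y of box1_mid in the frame of station between -0.115 and 0.115 m and z of box1_mid in the frame of station between 0.03 and 0.14 m and x of box2_mid in the frame of station between 0.145 and 0.31 m and y of box2_mid in the frame of station between -0.115 and 0.115 m and z of box2_mid in the frame of station between 0.03 and 0.14 m and x of box3_mid in the frame of station between 0.145 and 0.31 m and y of box3_mid in the frame of station between -0.115 and 0.115 m and z of box3_mid in the frame of station between 0.03 and 0.14 m and linear speed of each of box0, box1, box2, box3 below 0.03 m/s and x of pin_knob in the frame of notch between -0.007 and 0.007 m and z of pin_knob in the frame of notch between -0.007 and 0.007 m and y of pin_knob in the frame of notch between -0.04 and -0.01 m and angle between the y axis of pin_knob and the y axis of station, either way round below 0.15 rad and value of joint deck below 0.03 rad); the robot touches nothing.
It fails at once if a box is pushed or put into the chute by hand (the fingers touch a box whose centre is within 15 mm of the deck's open edge or beyond it) ((x of box0_mid in the frame of station between 0.105 and 0.31 m and y of box0_mid in the frame of station between -0.115 and 0.115 m and z of box0_mid in the frame of station below 0.25 m and contact force between the fingers and box0 above 0.5 N) or (x of box1_mid in the frame of station between 0.105 and 0.31 m and y of box1_mid in the frame of station between -0.115 and 0.115 m and z of box1_mid in the frame of station below 0.25 m and contact force between the fingers and box1 above 0.5 N) or (x of box2_mid in the frame of station between 0.105 and 0.31 m and y of box2_mid in the frame of station between -0.115 and 0.115 m and z of box2_mid in the frame of station below 0.25 m and contact force between the fingers and box2 above 0.5 N) or (x of box3_mid in the frame of station between 0.105 and 0.31 m and y of box3_mid in the frame of station between -0.115 and 0.115 m and z of box3_mid in the frame of station below 0.25 m and contact force between the fingers and box3 above 0.5 N)).
It fails at once if the deck is tilted past 0.72 rad (value of joint deck above 0.72 rad).
It fails at once if the deck is jerked up (faster than 0.8 rad/s) (velocity of joint deck above 0.8 rad/s).
It fails at once if the deck is let drop (falls faster than 1 rad/s while still over 0.05 rad up) (velocity of joint deck below -1 rad/s and value of joint deck above 0.05 rad).
It fails at once if a bystander is moved more than 40 mm or tipped over (distance of any of mug, squeeze, jar, bowl, can, spoon from where it was at the start of the episode above 0.04 m or angle between any of mug, squeeze, jar, bowl, can, spoon's own z axis and vertical above 0.5 rad).
Of box0, box1, box2, box3 only 3 to 4 are there at a start; the rules pass over those that are not, and their reading is None.
At some moment in a run one of box0, box1, box2, box3 may be knocked a few centimetres aside while the robot is not near it.
It also fails if it takes over 192 s, if anything falls off the work surface, if the arm or the gripper's body presses on something with over 40 N, if the wrist force passes 120 N, or if a joint passes its speed limit or range.

## Working session

There is one attempt and no reset: what is moved stays moved. The work goes in short steps, Python scripts to look and compute and a tool call to move; the robot and the scene stay as the last step left them, time stands still between calls to the robot, and variables do not carry over. Pictures are saved under pics/ and viewed, about 12 in all and at most 16, crops included, and the job is handed in when it is done.

Besides the shell and the picture viewer there is one more tool, called as a command line: name --pt "numbers of a row" for each row, then --argument value for the rest. carry_out: Moves the arm, as the interface text tells. Its arguments: {"type":"object","properties":{"motion":{"type":"array"},"grip_force":{"type":"number"}},"required":["motion"]}

```bash
ls; mkdir -p pics
cat > h.py <<'E'
import numpy as np, cv2
from scipy.spatial.transform import Rotation as Ro
from workcell import robot
def grab(n): return robot.grab_frame(n)
def pts(f,mask=None):
    d=f["depth"]; m=(d>0) if mask is None else (mask&(d>0))
    v,u=np.nonzero(m); z=d[v,u]
    c=np.c_[(u-f["K"][0,2])/f["K"][0,0]*z,(v-f["K"][1,2])/f["K"][1,1]*z,z]
    return (c-f["t"])@f["R"], u, v
def pix(f,X):
    c=np.atleast_2d(X)@f["R"].T+f["t"]; p=c@f["K"].T; return p[:,:2]/p[:,2:]
def save(f,n,crop=None,s=1):
    im=f["image"]
    if crop: im=im[crop[1]:crop[3],crop[0]:crop[2]]
    if s!=1: im=cv2.resize(im,None,fx=s,fy=s,interpolation=cv2.INTER_CUBIC)
    cv2.imwrite("pics/"+n,im)
def delta(pos,Rt=None,st=None):
    "shift (cm) and rotvec in the tool's axes from current measured pose to world pos / rotation"
    st=st or robot.state(); R=Ro.from_quat(st["tool_rot"])
    d=R.inv().apply(np.array(pos)-st["tcp_pos"])*100
    return d.round(2), ((R.inv()*Rt).as_rotvec().round(3) if Rt is not None else None)
E
python3 - <<'E'
from h import *
s=robot.state(); print({k:np.round(v,3) for k,v in s.items()})
for n in("scene","side"):
    f=grab(n); save(f,n+"0.png"); print(n,f["K"][0,0],(-f["R"].T@f["t"]).round(3), f["R"][2].round(2))
    for t in("station","deck_handle","pin_knob","box0","mug","squeeze","jar","bowl","can","spoon"):
        for m in robot.masks_of(f,t):
            p,_,_=pts(f,m["mask"]); print(t,round(m["score"],2),m["bbox"],np.median(p,0).round(3), m["mask"].sum())
E
```

```text
pics
{'t': np.float64(0.0), 'joint_positions': array([-1.125,  0.424,  1.631,  0.   ,  1.089, -0.019]), 'qvel': array([ 0.001, -0.001,  0.001, -0.001,  0.001, -0.   ]), 'joint_torque': array([ 2.0000e-03, -5.5738e+01, -2.8174e+01,  0.0000e+00,  7.0000e-03,
        0.0000e+00]), 'tcp_pos': array([ 0.28 , -0.558,  0.231]), 'tool_rot': array([ 0.973,  0.23 , -0.   , -0.001]), 'contact_force': array([-0.191, -0.216,  0.486]), 'ft_torque': array([ 0.006, -0.033,  0.02 ]), 'width': np.float64(0.086)}
scene 511.51318016009986 [1.166 0.431 1.248] [-0.44 -0.32 -0.84]
station 0.88 [198.4, 144.7, 362.2, 327.5] [ 0.682 -0.013  0.129] 17241
station 0.49 [408.0, 240.1, 435.8, 268.6] [0.494 0.292 0.039] 575
deck_handle 0.79 [241.2, 151.3, 365.6, 263.3] [ 0.606 -0.007  0.136] 6984
deck_handle 0.65 [386.8, 275.7, 416.4, 311.5] [0.621 0.302 0.039] 610
box0 0.95 [459.6, 243.5, 483.1, 277.2] [0.438 0.405 0.038] 609
box0 0.92 [403.4, 196.6, 430.0, 224.7] [0.378 0.217 0.038] 594
box0 0.91 [375.2, 217.6, 403.8, 250.5] [0.496 0.193 0.038] 550
box0 0.91 [336.9, 278.7, 362.6, 313.5] [0.707 0.202 0.039] 649
bo
[... 1193 characters left out ...]
94 [269.9, 283.2, 301.4, 311.0] [0.476 0.306 0.037] 639
box0 0.92 [322.3, 280.3, 355.3, 309.0] [0.363 0.225 0.037] 662
box0 0.84 [268.1, 320.4, 303.5, 350.9] [0.421 0.416 0.037] 779
box0 0.69 [225.0, 239.5, 252.5, 264.8] [0.692 0.209 0.035] 558
box0 0.56 [286.1, 259.9, 320.1, 290.2] [0.478 0.204 0.037] 573
mug 0.63 [363.1, 188.9, 400.9, 225.8] [ 0.386 -0.138  0.058] 907
squeeze 0.85 [390.9, 164.6, 413.9, 206.7] [ 0.365 -0.248  0.085] 535
jar 0.7 [349.6, 244.0, 377.5, 276.9] [0.349 0.104 0.055] 709
bowl 0.7 [342.5, 150.1, 367.0, 161.3] [ 0.612 -0.414  0.04 ] 155
can 0.67 [248.9, 159.7, 371.0, 227.3] [ 0.588 -0.     0.135] 3918
spoon 0.63 [363.0, 171.7, 398.8, 182.3] [ 0.462 -0.362  0.009] 107
```

Run:
```python
import cv2
a=cv2.imread("pics/scene0.png")[90:350,170:500]; cv2.imwrite("pics/scene0c.png",cv2.resize(a,None,fx=2.3,fy=2.3,interpolation=cv2.INTER_CUBIC))
```

```text
(no output)
```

View pics/scene0c.png

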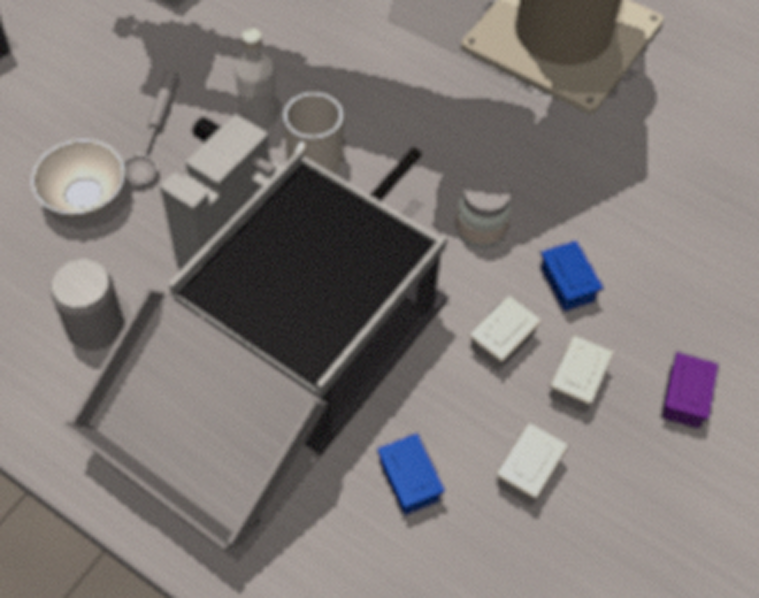

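View pics/side0.png

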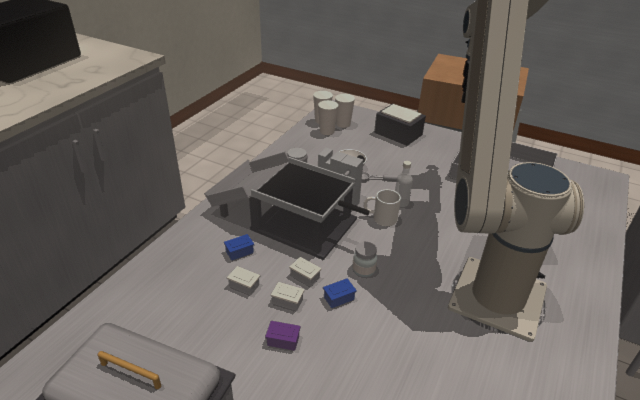

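Three white lidded boxes at scene full-frame pixels (390,234), (421,254), (400,293). The blue ones (417,210), (350,296) and purple (471,260) are look-alikes, so I leave them alone. The crop above confirms the colours. Next I fit the station pose and box poses.

Run:
```python
from h import *
f=grab("scene"); P,u,v=pts(f); im=f["image"].astype(int)[v,u]; 
def rect(Q,n):
    r=cv2.minAreaRect(Q[:,:2].astype(np.float32)*1000); print(n,len(Q),np.round(r[0],1),np.round(r[1],1),round(r[2],1),Q[:,2].mean().round(4)); return r
sel=(im.max(1)<75)&(P[:,2]>.12)&(P[:,2]<.146)&(abs(P[:,0]-.6)<.2)&(abs(P[:,1])<.16)
m=np.zeros((400,640),np.uint8); m[v[sel],u[sel]]=1; m=cv2.morphologyEx(m,cv2.MORPH_OPEN,np.ones((9,9)))
n,l,s,_=cv2.connectedComponentsWithStats(m); k=1+s[1:,4].argmax()
rect(P[(l[v,u]==k)],"deck")
# rims
sel=(P[:,2]>.147)&(P[:,2]<.158)&(abs(P[:,0]-.6)<.2)&(abs(P[:,1])<.17)
rect(P[sel],"rim")
sel=(P[:,2]>.165)&(P[:,2]<.18)&(P[:,1]<-.08)&(P[:,1]>-.25)&(P[:,0]>.4)&(P[:,0]<.75)
rect(P[sel],"cheek")
for b in((390,234),(421,254),(400,293)):
    for mm in robot.masks_of(f,"box0"):
        if mm["mask"][b[1],b[0]] :
            Q,_,_=pts(f,mm["mask"]); Q=Q[Q[:,2]>.034]; rect(Q,b); break
```

```text
deck 5110 [603.4 -13.8] [193.5 228.7] 89.0 0.1357
rim 668 [627.3 -31.4] [276.9 283.5] 88.7 0.152
cheek 739 [ 565.1 -171.1] [ 54.5 138.7] 89.0 0.1713
(390, 234) 446 [488.5 191.4] [50.6 76.4] 82.0 0.0393
(421, 254) 428 [484.5 292.4] [77.5 46.6] 8.8 0.0393
(400, 293) 521 [615.8 300.9] [74.8 50. ] 1.6 0.0393
```

```bash
cat >> h.py <<'E'
def down(yawdeg): 
    return Ro.from_euler("z",yawdeg,degrees=True)*Ro.from_quat([1,0,0,0])
E
python3 - <<'E'
from h import *
print(delta([.4,-.2,.3],down(10)),delta([.49,.19,.28],down(-8)))
E
```

```text
(array([ 26.79, -26.69,  -6.87]), array([ 0.  , -0.  ,  0.29])) (array([ 52.31, -57.52,  -4.87]), array([ 0.   , -0.   ,  0.604]))
```

carry_out --pt "0 0 -4 0 0 0 8.5" --pt "0 0 -7 0 0 0 8.5" --pt "26.8 -26.7 -7 0 0 0.29 8.5" --pt "26.8 -26.7 -7 0 0 0.29 8.5" --pt "26.8 -26.7 -7 0 0 0.29 8.5" --pt "26.8 -26.7 -7 0 0 0.29 8.5" --pt "26.8 -26.7 -7 0 0 0.29 8.5" --pt "26.8 -26.7 -7 0 0 0.29 8.5" --pt "26.8 -26.7 -7 0 0 0.29 8.5" --pt "26.8 -26.7 -7 0 0 0.29 8.5" --pt "26.8 -26.7 -7 0 0 0.29 8.5" --pt "26.8 -26.7 -7 0 0 0.29 8.5"

```text
t: 2.3
tcp_pos: [0.4011, -0.1947, 0.3015]
tool_rot: [0.996, 0.09, 0.0, -0.001]
contact_force: [-0.4, 0.1, 0.5]
width: 0.085
```

Run:
```python
from h import *
print(robot.state()["tcp_pos"],delta([.49,.19,.26],down(-8)))
```

```text
[ 0.40108738 -0.19467049  0.30150231] (array([ 15.61, -36.26,   4.23]), array([-0.002, -0.001,  0.319]))
```

carry_out --pt "15.6 -36.2 4 0 0 0.32 8.5" --pt "15.6 -36.2 4 0 0 0.32 8.5" --pt "15.6 -36.2 4 0 0 0.32 8.5" --pt "15.6 -36.2 4 0 0 0.32 8.5" --pt "15.6 -36.2 4 0 0 0.32 8.5" --pt "15.6 -36.2 4 0 0 0.32 8.5" --pt "15.6 -36.2 4 0 0 0.32 8.5" --pt "15.6 -36.2 4 0 0 0.32 8.5" --pt "15.6 -36.2 4 0 0 0.32 8.5" --pt "15.6 -36.2 4 0 0 0.32 8.5" --pt "15.6 -36.2 4 0 0 0.32 8.5" --pt "15.6 -36.2 4 0 0 0.32 8.5"

```text
t: 3.3
tcp_pos: [0.4908, 0.1854, 0.2609]
tool_rot: [0.997, -0.071, -0.0, 0.0]
contact_force: [-0.5, -0.3, -0.3]
width: 0.085
```

```bash
cat >> h.py <<'E'
def lids(cam="wrist",zlo=.034,zhi=.046):
    "white lids seen: centre (mm), long-axis heading (deg)"
    f=grab(cam); out=[]
    for m in robot.masks_of(f,"box0"):
        if m["score"]<.5: continue
        P,u,v=pts(f,m["mask"]); c=f["image"][v,u].astype(int)
        k=(P[:,2]>zlo)&(P[:,2]<zhi); 
        if k.sum()<80: continue
        sat=np.median(c[k].max(1)-c[k].min(1))
        if sat>50: continue
        (x,y),(w,h),a=cv2.minAreaRect(P[k][:,:2].astype(np.float32)*1000)
        if w<h: a+=90
        a=(a+90)%180-90
        out.append((round(x,1),round(y,1),round(max(w,h)),round(min(w,h)),round(a,1),round(float(np.median(P[k][:,2]))*1000,1)))
        print(cam,out[-1],[round(b) for b in m["bbox"]])
    return f,out
E
python3 - <<'E'
from h import *
f,o=lids(); save(f,"w1.png"); lids("scene")
print(robot.state()["tcp_pos"])
E
```

```text
wrist (487.4, 190.1, 73, 50, -8.2, 39.4) [294, 144, 333, 201]
wrist (613.8, 299.9, 75, 50, 1.9, 39.3) [173, 46, 237, 121]
wrist (483.0, 290.3, 75, 50, 8.1, 39.3) [206, 156, 267, 222]
scene (485.8, 290.8, 72, 49, 9.4, 39.6) [408, 236, 435, 270]
scene (645.8, -49.3, 456, 298, 0.0, 43.8) [200, 138, 366, 330]
scene (614.1, 300.7, 77, 50, 1.9, 39.3) [384, 275, 417, 307]
scene (488.1, 191.3, 76, 51, -6.6, 39.2) [372, 221, 403, 249]
[0.49055421 0.18255551 0.26143418]
```

View pics/w1.png

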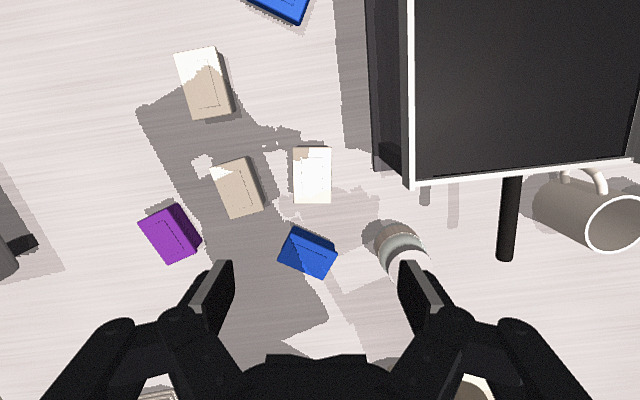

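Run:
```python
from h import *
print(delta([.4877,.1905,.05],down(-8)),delta([.4877,.1905,.012],down(-8)))
```

```text
(array([-0.4 , -0.75, 21.14]), array([ 0.   ,  0.   , -0.007])) (array([-0.4 , -0.75, 24.94]), array([ 0.   ,  0.   , -0.007]))
```

carry_out --pt "-0.4 -0.8 4 0 0 0 8.5" --pt "-0.4 -0.8 8 0 0 0 8.5" --pt "-0.4 -0.8 12 0 0 0 8.5" --pt "-0.4 -0.8 15 0 0 0 8.5" --pt "-0.4 -0.8 18 0 0 0 8.5" --pt "-0.4 -0.8 18 0 0 0 8.5" --pt "-0.4 -0.8 18 0 0 0 8.5" --pt "-0.4 -0.8 18 0 0 0 8.5"

```text
t: 4.17
tcp_pos: [0.489, 0.1919, 0.0829]
tool_rot: [0.997, -0.073, 0.001, -0.0]
contact_force: [-0.3, -1.2, 0.7]
width: 0.0852
```

Run:
```python
from h import *
lids()
s=robot.state()
print(s["tcp_pos"],s["qvel"],delta([.4877,.1905,.012],down(-8)))
```

```text
wrist (484.0, 290.5, 73, 51, 8.7, 39.4) [130, 192, 240, 305]
wrist (612.8, 300.2, 73, 51, 1.6, 39.4) [31, 0, 184, 131]
wrist (486.7, 190.3, 75, 50, -8.2, 39.4) [282, 174, 356, 278]
[0.48952566 0.19242344 0.08358546] [ 0.0048354  -0.00230703  0.00225529 -0.00148641 -0.00325591  0.00052122] (array([-0.18,  0.23,  7.16]), array([-0.002, -0.003, -0.006]))
```

carry_out --pt "-0.2 0.2 3 0 0 0 8.5" --pt "-0.2 0.2 5 0 0 0 8.5" --pt "-0.2 0.2 7.1 0 0 0 8.5" --pt "-0.2 0.2 7.1 0 0 0 6" --pt "-0.2 0.2 7.1 0 0 0 4" --pt "-0.2 0.2 7.1 0 0 0 4" --pt "-0.2 0.2 7.1 0 0 0 4" --pt "-0.2 0.2 7.1 0 0 0 4" --pt "-0.2 0.2 7.1 0 0 0 4" --pt "-0.2 0.2 4 0 0 0 4" --pt "-0.2 0.2 0 0 0 0 4" --pt "-0.2 0.2 -4 0 0 0 4" --grip_force 50

```text
t: 5.27
tcp_pos: [0.4848, 0.1902, 0.1226]
tool_rot: [0.997, -0.073, -0.001, 0.0]
contact_force: [0.8, 0.6, -3.1]
width: 0.0493
```

```bash
cat >> h.py <<'E'
O=np.array([.598,-.009]); H=-1.0
def W(x,y,z): 
    c,s=np.cos(np.radians(H)),np.sin(np.radians(H)); return [O[0]+c*x-s*y,O[1]+s*x+c*y,z]
def S(p):
    c,s=np.cos(np.radians(H)),np.sin(np.radians(H)); d=np.array(p)[...,:2]-O; return d@np.array([[c,-s],[s,c]])
E
python3 - <<'E'
from h import *
s=robot.state()
print(s["tcp_pos"],s["width"],delta(W(.015,0,.26),down(-1)),delta(W(.015,0,.22),down(-1)))
E
```

```text
[0.48476714 0.19024618 0.12261777] 0.04933870032069062 (array([ 15.55,  17.9 , -13.75]), array([ 0.001,  0.002, -0.128])) (array([15.56, 17.89, -9.75]), array([ 0.001,  0.002, -0.128]))
```

carry_out --pt "0 0 -4 0 0 0 4" --pt "0 0 -8 0 0 0 4" --pt "3 3 -11 0 0 -0.05 4" --pt "6 6 -12 0 0 -0.1 4" --pt "9 9 -12 0 0 -0.13 4" --pt "12 12 -12 0 0 -0.13 4" --pt "14 15 -12 0 0 -0.13 4" --pt "15.5 17 -12 0 0 -0.13 4" --pt "15.5 17.9 -12 0 0 -0.13 4" --pt "15.5 17.9 -12 0 0 -0.13 4" --pt "15.5 17.9 -12 0 0 -0.13 4" --pt "15.5 17.9 -12 0 0 -0.13 4"

```text
t: 6.27
tcp_pos: [0.6123, -0.0078, 0.2415]
tool_rot: [1.0, -0.007, -0.0, -0.0]
contact_force: [0.3, 0.4, -2.6]
width: 0.0492
```

Run:
```python
from h import *
f=grab("wrist"); save(f,"w2.png")
s=robot.state()
print(s["tcp_pos"],s["width"],delta(W(.015,0,.150),down(-1)))
# station refine: rims
P,u,v=pts(f)
for lo,hi,n in((.150,.157,"side rims"),(.131,.139,"deck"),(.168,.176,"cheek")):
    k=(P[:,2]>lo)&(P[:,2]<hi)&(P[:,0]>.3); q=S(P[k]); print(n,k.sum(),np.percentile(q,[1,50,99],0).round(4).tolist())
P,u,v=pts(grab("scene"))
k=(P[:,2]>.149)&(P[:,2]<.157); q=S(P[k]); 
for a,b in((.09,.13),(-.13,-.09)):
    r=q[(q[:,1]>a)&(q[:,1]<b)&(abs(q[:,0])<.11)]; print("rim",len(r),np.polyfit(r[:,0],r[:,1],1).round(4),np.percentile(r[:,1],[2,98]))
```

```text
[ 0.61238867 -0.00759379  0.24154736] 0.049062695592559664 (array([0.07, 0.17, 9.15]), array([-0.   ,  0.   ,  0.004]))
side rims 5905 [[-0.0815, -0.2232], [0.0242, -0.1009], [0.1617, 0.113]]
deck 41558 [[-0.0737, -0.1388], [0.0623, -0.0024], [0.1415, 0.1016]]
cheek 7459 [[-0.0958, -0.1884], [-0.0276, -0.1636], [0.0361, -0.1384]]
rim 189 [-0.0093  0.104 ] [0.10031318 0.10735516]
rim 125 [-0.0074 -0.1006] [-0.1049604  -0.09762308]
```

View pics/w2.png

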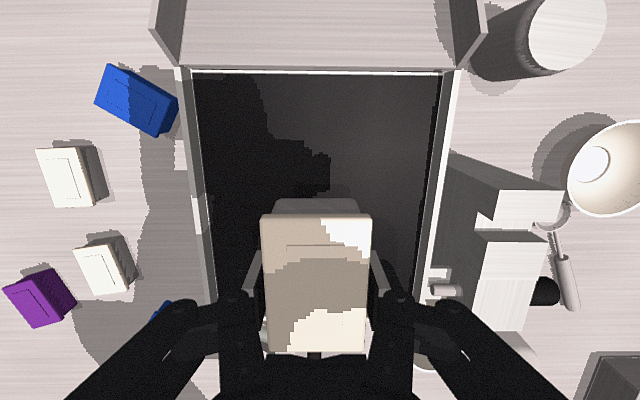

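```bash
sed -i 's/^O=.*/O=np.array([.598,-.0075]); H=-1.4/' h.py
python3 - <<'E'
from h import *
print(delta(W(.015,0,.149),down(-1.4)))
E
```

```text
(array([0.05, 0.04, 9.26]), array([-0.   ,  0.   ,  0.011]))
```

carry_out --pt "0 0 4 0 0 0 4" --pt "0 0 7 0 0 0 4" --pt "0 0 8.5 0 0 0.01 4" --pt "0 0 9.3 0 0 0.01 4" --pt "0 0 9.3 0 0 0.01 4" --pt "0 0 9.3 0 0 0.01 5.5" --pt "0 0 9.3 0 0 0.01 6.5" --pt "0 0 9.3 0 0 0.01 6.5" --pt "0 0 6 0 0 0.01 6.5" --pt "0 0 3 0 0 0.01 6.5" --pt "0 0 -1 0 0 0.01 8" --pt "0 0 -3 0 0 0.01 8.5"

```text
t: 7.37
tcp_pos: [0.6149, -0.0089, 0.2764]
tool_rot: [1.0, -0.012, 0.003, 0.0]
contact_force: [0.9, -0.3, 0.3]
width: 0.0846
```

Run:
```python
from h import *
f,o=lids("scene",.165,.185); print([S(np.array(a[:2])/1000) for a in o])
f,o=lids("wrist")
print(robot.state()["tcp_pos"],delta([.484,.2905,.26],down(8.4)),delta([.484,.2905,.10],down(8.4)))
```

```text
scene (614.3, -8.7, 77, 52, -1.2, 174.1) [284, 186, 317, 221]
[array([ 0.01632445, -0.0008014 ])]
wrist (483.6, 290.2, 75, 51, 8.2, 39.0) [93, 231, 150, 286]
[ 0.61329279 -0.00886202  0.27204659] (array([-13.68, -29.6 ,   1.18]), array([ 0.   , -0.002, -0.172])) (array([-13.7 , -29.6 ,  17.18]), array([ 0.   , -0.002, -0.172]))
```

carry_out --pt "-4 -8 0 0 0 -0.17 8.5" --pt "-13.7 -29.6 0 0 0 -0.17 8.5" --pt "-13.7 -29.6 0 0 0 -0.17 8.5" --pt "-13.7 -29.6 0 0 0 -0.17 8.5" --pt "-13.7 -29.6 0 0 0 -0.17 8.5" --pt "-13.7 -29.6 0 0 0 -0.17 8.5" --pt "-13.7 -29.6 2 0 0 -0.17 8.5" --pt "-13.7 -29.6 6 0 0 -0.17 8.5" --pt "-13.7 -29.6 10 0 0 -0.17 8.5" --pt "-13.7 -29.6 14 0 0 -0.17 8.5" --pt "-13.7 -29.6 17 0 0 -0.17 8.5" --pt "-13.7 -29.6 17 0 0 -0.17 8.5"

```text
t: 8.57
tcp_pos: [0.4772, 0.2874, 0.0925]
tool_rot: [0.997, 0.073, -0.007, 0.004]
contact_force: [-1.3, -0.5, -0.8]
width: 0.0848
```

Run:
```python
from h import *
lids(); s=robot.state()
print(s["tcp_pos"],delta([.484,.2905,.012],down(8.4)))
```

```text
wrist (482.8, 290.9, 75, 50, 8.2, 39.5) [273, 158, 346, 261]
wrist (597.6, 300.3, 50, 43, -88.2, 39.5) [276, 0, 374, 79]
[0.48179764 0.28936317 0.09926814] (array([ 0.28, -0.1 ,  8.73]), array([ 0.002,  0.006, -0.002]))
```

carry_out --pt "0.2 -0.1 3 0 0 0 8.5" --pt "0.2 -0.1 6 0 0 0 8.5" --pt "0.2 -0.1 8.6 0 0 0 8.5" --pt "0.2 -0.1 8.6 0 0 0 6" --pt "0.2 -0.1 8.6 0 0 0 4" --pt "0.2 -0.1 8.6 0 0 0 4" --pt "0.2 -0.1 8.6 0 0 0 4" --pt "0.2 -0.1 8.6 0 0 0 4" --pt "0.2 -0.1 8.6 0 0 0 4" --pt "0.2 -0.1 5 0 0 0 4" --pt "0.2 -0.1 1 0 0 0 4" --pt "0.2 -0.1 -3 0 0 0 4"

```text
t: 9.67
tcp_pos: [0.485, 0.2914, 0.1335]
tool_rot: [0.997, 0.072, -0.0, 0.0]
contact_force: [1.1, 0.5, -2.3]
width: 0.0493
```

Run:
```python
from h import *
s=robot.state()
print(s["tcp_pos"],s["width"],delta(W(-.062,-.053,.26),down(-1.4)))
```

```text
[0.48504735 0.29140708 0.13351239] 0.04925892976160801 (array([ -0.14,  35.39, -12.65]), array([0.   , 0.   , 0.169]))
```

carry_out --pt "0 0 -4 0 0 0 4" --pt "0 0 -8 0 0 0 4" --pt "0 3 -12 0 0 0.05 4" --pt "0 7 -12.6 0 0 0.1 4" --pt "0 11 -12.6 0 0 0.17 4" --pt "0 15 -12.6 0 0 0.17 4" --pt "0 19 -12.6 0 0 0.17 4" --pt "0 23 -12.6 0 0 0.17 4" --pt "0 27 -12.6 0 0 0.17 4" --pt "-0.1 31 -12.6 0 0 0.17 4" --pt "-0.1 34 -12.6 0 0 0.17 4" --pt "-0.1 35.4 -12.6 0 0 0.17 4"

```text
t: 10.67
tcp_pos: [0.5357, -0.0624, 0.2591]
tool_rot: [1.0, -0.014, 0.001, 0.001]
contact_force: [0.9, 0.3, -2.8]
width: 0.0491
```

carry_out --pt "0 0 0 0 0 0 4" --pt "0 0 0 0 0 0 4" --pt "0 0 0 0 0 0 4"

```text
t: 10.92
tcp_pos: [0.5353, -0.0582, 0.2581]
tool_rot: [1.0, -0.013, 0.0, -0.0]
contact_force: [0.3, 0.5, -2.8]
width: 0.0492
```

Run:
```python
from h import *
s=robot.state()
print(s["tcp_pos"],s["width"],delta(W(-.062,-.053,.149),down(-1.4)))
```

```text
[ 0.53527066 -0.05823161  0.2581029 ] 0.049194951012808755 (array([-0.06,  0.08, 10.91]), array([-0.   , -0.001, -0.001]))
```

carry_out --pt "0 0.1 4 0 0 0 4" --pt "0 0.1 8 0 0 0 4" --pt "0 0.1 10 0 0 0 4" --pt "0 0.1 10.9 0 0 0 4" --pt "0 0.1 10.9 0 0 0 4" --pt "0 0.1 10.9 0 0 0 5.5" --pt "0 0.1 10.9 0 0 0 6.5" --pt "0 0.1 10.9 0 0 0 6.5" --pt "0 0.1 8 0 0 0 6.5" --pt "0 0.1 4 0 0 0 6.5" --pt "0 0 0 0 0 0 8" --pt "0 0 -1 0 0 0 8.5"

```text
t: 11.92
tcp_pos: [0.5386, -0.0586, 0.2735]
tool_rot: [1.0, -0.012, 0.005, 0.0]
contact_force: [0.8, 0.2, 1.3]
width: 0.0848
```

Run:
```python
from h import *
f,o=lids("scene",.165,.185); print([S(np.array(a[:2])/1000) for a in o])
f,o=lids("wrist"); lids("scene")
print(robot.state()["tcp_pos"],delta([.614,.3003,.26],down(1.8)),delta([.614,.3003,.10],down(1.8)))
```

```text
scene (534.8, -58.1, 84, 53, -0.8, 174.3) [290, 157, 320, 191]
scene (614.4, -8.6, 76, 52, -1.3, 174.2) [286, 188, 318, 222]
[array([-0.06194487, -0.05212901]), array([ 0.01642198, -0.00069898])]
wrist (614.3, 299.6, 75, 52, 0.1, 39.0) [0, 87, 77, 148]
scene (615.2, 301.0, 77, 50, 2.5, 39.4) [386, 276, 418, 311]
[ 0.53446454 -0.0584921   0.26557816] (array([  7.06, -36.07,   0.55]), array([-0.   ,  0.003, -0.056])) (array([  7.11, -36.06,  16.55]), array([-0.   ,  0.003, -0.056]))
```

carry_out --pt "7.1 -36.1 0 0 0 -0.06 8.5" --pt "7.1 -36.1 0 0 0 -0.06 8.5" --pt "7.1 -36.1 0 0 0 -0.06 8.5" --pt "7.1 -36.1 0 0 0 -0.06 8.5" --pt "7.1 -36.1 0 0 0 -0.06 8.5" --pt "7.1 -36.1 0 0 0 -0.06 8.5" --pt "7.1 -36.1 0 0 0 -0.06 8.5" --pt "7.1 -36.1 4 0 0 -0.06 8.5" --pt "7.1 -36.1 8 0 0 -0.06 8.5" --pt "7.1 -36.1 12 0 0 -0.06 8.5" --pt "7.1 -36.1 16.5 0 0 -0.06 8.5" --pt "7.1 -36.1 16.5 0 0 -0.06 8.5"

```text
t: 13.22
tcp_pos: [0.6126, 0.3003, 0.0962]
tool_rot: [1.0, 0.018, -0.003, 0.001]
contact_force: [-0.5, -1.1, -0.8]
width: 0.085
```

Run:
```python
from h import *
lids(); s=robot.state()
print(s["tcp_pos"],delta([.6137,.3003,.012],down(1.8)))
```

```text
wrist (613.8, 300.9, 75, 50, 1.8, 39.5) [278, 164, 353, 263]
[0.61050186 0.29860311 0.09418592] (array([ 0.43, -0.2 ,  8.21]), array([0.005, 0.013, 0.004]))
```

carry_out --pt "0.3 -0.2 3 0 0 0 8.5" --pt "0.3 -0.2 6 0 0 0 8.5" --pt "0.3 -0.2 8.2 0 0 0 8.5" --pt "0.3 -0.2 8.2 0 0 0 6" --pt "0.3 -0.2 8.2 0 0 0 4" --pt "0.3 -0.2 8.2 0 0 0 4" --pt "0.3 -0.2 8.2 0 0 0 4" --pt "0.3 -0.2 8.2 0 0 0 4" --pt "0.3 -0.2 8.2 0 0 0 4" --pt "0.3 -0.2 5 0 0 0 4" --pt "0.3 -0.2 1 0 0 0 4" --pt "0.3 -0.2 -3 0 0 0 4"

```text
t: 14.32
tcp_pos: [0.6176, 0.302, 0.1332]
tool_rot: [1.0, 0.017, -0.001, 0.0]
contact_force: [1.7, 0.5, -1.9]
width: 0.0488
```

Run:
```python
from h import *
s=robot.state()
print(s["tcp_pos"],s["width"],delta(W(-.062,.055,.26),down(-1.4)))
```

```text
[0.61764715 0.30199808 0.13315134] 0.048763991392711745 (array([ -8.93,  25.02, -12.65]), array([0.001, 0.002, 0.059]))
```

carry_out --pt "0 0 -4 0 0 0 4" --pt "0 0 -8 0 0 0 4" --pt "-1 2 -12 0 0 0.06 4" --pt "-2 5 -12.6 0 0 0.06 4" --pt "-4 9 -12.6 0 0 0.06 4" --pt "-5 13 -12.6 0 0 0.06 4" --pt "-7 17 -12.6 0 0 0.06 4" --pt "-8 21 -12.6 0 0 0.06 4" --pt "-9.1 24 -12.6 0 0 0.06 4" --pt "-9.1 25 -12.6 0 0 0.06 4" --pt "-9.1 25 -12.6 0 0 0.06 4" --pt "-9.1 25 -12.6 0 0 0.06 4"

```text
t: 15.32
tcp_pos: [0.5366, 0.0491, 0.2591]
tool_rot: [1.0, -0.013, 0.001, -0.0]
contact_force: [0.7, 0.6, -1.4]
width: 0.0486
```

Run:
```python
from h import *
s=robot.state()
print(s["tcp_pos"],s["width"],delta(W(-.062,.055,.149),down(-1.4)))
```

```text
[0.53662229 0.04908761 0.25912389] 0.04856403385371843 (array([6.000e-02, 1.000e-02, 1.101e+01]), array([-0.001, -0.002, -0.003]))
```

carry_out --pt "0 0 4 0 0 0 4" --pt "0 0 8 0 0 0 4" --pt "0 0 10 0 0 0 4" --pt "0 0 11 0 0 0 4" --pt "0 0 11 0 0 0 4" --pt "0 0 11 0 0 0 5.5" --pt "0 0 11 0 0 0 6.5" --pt "0 0 11 0 0 0 6.5" --pt "0 0 8 0 0 0 6.5" --pt "0 0 4 0 0 0 6.5" --pt "0 0 0 0 0 0 8" --pt "0 0 -2 0 0 0 8.5"

```text
t: 16.32
tcp_pos: [0.5381, 0.0503, 0.2827]
tool_rot: [1.0, -0.012, 0.003, -0.0]
contact_force: [1.2, 0.4, 0.2]
width: 0.0848
```

Run:
```python
from h import *
f,o=lids("scene",.165,.185); print([S(np.array(a[:2])/1000) for a in o])
s=robot.state()
# go to view of pin: tool yaw 90 (tool x = station y)
for y in (90,-90): print(s["tcp_pos"],delta(W(-.06,-.14,.32),down(y-1.4)))
print(s["joint_positions"])
```

```text
scene (613.2, -7.5, 78, 50, -1.8, 174.4) [283, 188, 316, 222]
scene (536.2, -57.6, 82, 56, -2.3, 174.1) [289, 159, 319, 190]
scene (531.4, 50.9, 77, 51, -1.9, 174.4) [322, 174, 355, 210]
[array([0.01519546, 0.00037137]), array([-0.0605575 , -0.05159495]), array([-0.06800696,  0.05675538])]
[0.53894678 0.0502666  0.28262528] (array([ 0.08, 19.63, -3.76]), array([ 0.006, -0.007, -1.571]))
[0.53894678 0.0502666  0.28262528] (array([ 0.08, 19.63, -3.76]), array([-0.007, -0.006,  1.571]))
[7.08983851e-02 2.37680338e-01 1.77163264e+00 2.27897074e-04
 1.12411108e+00 1.66605121e+00]
```

Run:
```python
from h import *
f=grab("wrist"); s=robot.state()
for m in robot.masks_of(f,"pin_knob"):
    P,u,v=pts(f,m["mask"]); print(m["score"],m["bbox"],np.median(P,0),S(np.median(P,0)),P[:,2].max())
print("cam in tool",Ro.from_quat(s["tool_rot"]).inv().apply(-f["R"].T@f["t"]-s["tcp_pos"]), Ro.from_quat(s["tool_rot"]).inv().apply(f["R"][2]))
print(delta(W(-.06,-.29,.30),down(88.6)))
```

```text
0.67 [477.9, 191.2, 608.7, 216.9] [ 0.52342271 -0.21550098  0.15362692] [-0.06947311 -0.20976097] 0.17192777052011832
0.67 [350.3, 67.8, 422.1, 162.9] [ 0.61585741 -0.0072943   0.17446   ] [0.01784705 0.00064193] 0.17752192241465153
cam in tool [ 0.08497703  0.00055493 -0.14575109] [-3.20973152e-01  5.31237972e-05  9.47088292e-01]
(array([ 0.31, 34.59, -2.18]), array([ 0.000e+00, -1.000e-03, -1.571e+00]))
```

carry_out --pt "0 3 -2 0 0 -0.12 8.5" --pt "0 6 -2 0 0 -0.24 8.5" --pt "0 9 -2 0 0 -0.36 8.5" --pt "0 12 -2 0 0 -0.48 8.5" --pt "0 15 -2 0 0 -0.6 8.5" --pt "0 18 -2 0 0 -0.72 8.5" --pt "0 21 -2 0 0 -0.84 8.5" --pt "0 24 -2 0 0 -0.96 8.5" --pt "0.3 27 -2 0 0 -1.08 8.5" --pt "0.3 30 -2 0 0 -1.2 8.5" --pt "0.3 32.5 -2 0 0 -1.32 8.5" --pt "0.3 34.6 -2 0 0 -1.44 8.5"

```text
t: 17.52
tcp_pos: [0.5296, -0.2978, 0.2956]
tool_rot: [0.758, 0.652, -0.001, -0.002]
contact_force: [0.4, 0.5, 0.2]
width: 0.085
```

carry_out --pt "0 0 0 0 0 -0.12 8.5" --pt "0 0 0 0 0 -0.13 8.5" --pt "0 0 0 0 0 -0.13 8.5" --pt "0 0 0 0 0 -0.13 8.5"

```text
t: 17.85
tcp_pos: [0.5303, -0.2957, 0.297]
tool_rot: [0.717, 0.697, -0.0, -0.001]
contact_force: [-0.3, 0.3, -0.1]
width: 0.0848
```

Run:
```python
from h import *
f=grab("wrist"); s=robot.state(); save(f,"w3.png"); print(s["tcp_pos"],s["joint_positions"])
for m in robot.masks_of(f,"pin_knob"):
    P,u,v=pts(f,m["mask"]); print(m["score"],m["bbox"],np.median(P,0),S(np.median(P,0)),P[:,2].max())
print(pix(f,W(0,-.19,.172)),pix(f,W(-.06,-.212,.15)))
```

```text
[ 0.53044723 -0.29563842  0.29740575] [-5.28128929e-01  3.30927155e-01  1.60736898e+00  1.55944179e-04
  1.20491917e+00 -5.00303739e-01]
0.91 [286.9, 1.5, 321.8, 129.8] [ 0.52128866 -0.21316541  0.15502606] [-0.07166359 -0.20747824] 0.16083001229264324
0.71 [147.9, 18.7, 251.9, 95.7] [ 0.37824358 -0.15358642  0.0527413 ] [-0.21612161 -0.15141194] 0.09229238038616341
[[385.92085793  82.27344596]] [[316.03503214 109.20534358]]
```

View pics/w3.png

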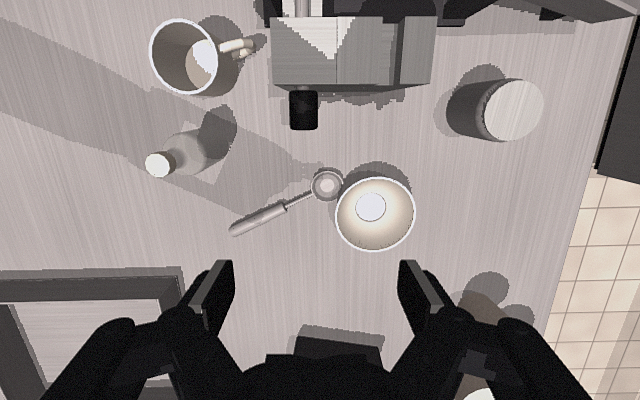

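Run:
```python
from h import *
f=grab("wrist"); P,u,v=pts(f); q=S(P); z=P[:,2]; c=f["image"][v,u].max(1)
k=(u>280)&(u<328)&(v>80)&(v<135)&(c<70)&(z>.12); 
print("knob",k.sum(),np.percentile(q[k],[1,3,50,97,99],0).round(4).tolist(),np.percentile(z[k],[2,50,95,99]).round(4))
top=k&(z>np.percentile(z[k],99)-.003); print("top",q[top].mean(0),z[top].max())
# cheek height profile along x, at y -.185..-.15
for a in np.arange(-.11,.05,.004):
    k=(abs(q[:,0]-a)<.002)&(q[:,1]>-.186)&(q[:,1]<-.145)&(z>.05)
    if k.sum(): print(round(a,3),k.sum(),np.percentile(z[k],[10,50,90]).round(4))
k=(z>.168)&(z<.176)&(q[:,0]>-.12)&(q[:,0]<.06)&(q[:,1]<-.1); print("cheek top",np.percentile(q[k],[1,99],0))
k&=(q[:,1]<-.18)
for a in (-.08,-.04,0.03):
    e=k&(abs(q[:,0]-a)<.01); print(a,q[e,1].min() if e.any() else None)
```

```text
knob 1151 [[-0.0856, -0.23], [-0.0849, -0.229], [-0.0718, -0.2109], [-0.0596, -0.1907], [-0.0543, -0.1906]] [0.1419 0.1562 0.1587 0.1593]
top [-0.07262212 -0.21217393] 0.1600194741108572
-0.098 103 [0.1701 0.171  0.1722]
-0.094 260 [0.1703 0.1712 0.1721]
-0.09 259 [0.1702 0.171  0.1722]
-0.086 262 [0.17   0.1711 0.1721]
-0.082 258 [0.1701 0.1713 0.1722]
-0.078 258 [0.1701 0.1711 0.1722]
-0.074 263 [0.1702 0.1712 0.1721]
-0.07 258 [0.17   0.1712 0.1721]
-0.066 260 [0.1702 0.1712 0.1723]
-0.062 271 [0.1702 0.1711 0.172 ]
-0.058 274 [0.1702 0.171  0.1721]
-0.054 240 [0.1702 0.1712 0.1719]
-0.05 257 [0.1702 0.1711 0.172 ]
-0.046 270 [0.1702 0.1711 0.1721]
-0.042 266 [0.1707 0.1718 0.173 ]
-0.038 266 [0.1713 0.1722 0.1731]
-0.034 265 [0.1713 0.1721 0.1729]
-0.03 263 [0.1712 0.1721 0.173 ]
-0.026 269 [0.1713 0.1723 0.1732]
-0.022 266 [0.1713 0.1721 0.1732]
-0.018 263 [0.1711 0.172  0.173 ]
-0.014 270 [0.1711 0.1722 0.1731]
-0.01 261 [0.1712 0.1721 0.173 ]
-0.006 94 [0.1708 0.1721 0.1731]
-0.002 128 [0.1493 0.1502 0.1512]
0.002 221 [0.1491 0.1502 0.1513]
0.006 226 [0.1493 0.1501 0.1511]
0.01 561 [0.1497 0.1565 0.1709]
0.014 270 [0.1712 0.1721 0.1732]
0.018 266 [0.1713 0.1722 0.1731]
0.022 261 [0.1712 0.1721 0.173 ]
0.026 263 [0.1711 0.1721 0.173 ]
0.03 272 [0.1712 0.1722 0.1731]
0.034 268 [0.1712 0.1722 0.1731]
0.038 94 [0.1711 0.172  0.173 ]
cheek top [[-0.09643048 -0.19021711]
 [ 0.03620227 -0.141313  ]]
-0.08 -0.19021960421428002
-0.04 -0.19050531958865027
0.03 -0.19077923795492852
```

Run:
```python
from h import *
print(delta(W(-.0722,-.215,.21),down(88.6)),delta(W(-.0722,-.215,.126),down(88.6)))
```

```text
(array([ 7.48, -1.2 ,  8.8 ]), array([-0.001, -0.   , -0.002])) (array([ 7.48, -1.2 , 17.2 ]), array([-0.001, -0.   , -0.002]))
```

carry_out --pt "4 -1.2 2 0 0 0 8.5" --pt "7.5 -1.2 5 0 0 0 8.5" --pt "7.5 -1.2 8 0 0 0 8.5" --pt "7.5 -1.2 8 0 0 0 6" --pt "7.5 -1.2 8 0 0 0 6" --pt "7.5 -1.2 8 0 0 0 6" --pt "7.5 -1.2 8 0 0 0 6"

```text
t: 18.58
tcp_pos: [0.5221, -0.2226, 0.2205]
tool_rot: [0.717, 0.698, 0.001, 0.002]
contact_force: [-0.0, 0.3, 0.1]
width: 0.0602
```

Run:
```python
from h import *
s=robot.state(); print(s["tcp_pos"],s["contact_force"],delta(W(-.0722,-.215,.126),down(88.6)))
```

```text
[ 0.5220576  -0.22261748  0.2205009 ] [-0.0218336   0.30566303  0.06356564] (array([ 0.21, -0.19,  9.45]), array([ 0.003,  0.002, -0.002]))
```

carry_out --pt "0.1 -0.2 4 0 0 0 6" --pt "0.1 -0.2 8 0 0 0 6" --pt "0.1 -0.2 9.4 0 0 0 6" --pt "0.1 -0.2 9.4 0 0 0 6" --pt "0.1 -0.2 9.4 0 0 0 4" --pt "0.1 -0.2 9.4 0 0 0 2" --pt "0.1 -0.2 9.4 0 0 0 2" --pt "0.1 -0.2 9.4 0 0 0 2" --pt "0.1 -0.2 9.4 0 0 0 2" --pt "0.1 -0.2 9.4 0 0 0 2" --pt "0.1 -0.2 9.4 0 0 0 2" --grip_force 50

```text
t: 19.5
tcp_pos: [0.5201, -0.221, 0.1261]
tool_rot: [0.716, 0.698, 0.001, 0.002]
contact_force: [-0.1, -2.4, 7.8]
width: 0.0264
```

Run:
```python
from h import *
s=robot.state(); print(s["tcp_pos"],s["contact_force"],s["width"],S(s["tcp_pos"]),delta(W(-.0722,-.215-.09,.126),down(88.6)))
```

```text
[ 0.52007136 -0.22104173  0.12610094] [-0.07800421 -2.39497661  7.79500516] 0.0264498220474645 [-0.07268809 -0.21538196] (array([-8.96,  0.06,  0.03]), array([ 0.004,  0.002, -0.002]))
```

carry_out --pt "0 0 -0.1 0 0 0 2" --pt "-1 0 -0.1 0 0 0 2" --pt "-2 0 -0.1 0 0 0 2" --pt "-3 0 -0.1 0 0 0 2" --pt "-4 0 -0.1 0 0 0 2"

```text
t: 19.92
tcp_pos: [0.5178, -0.2615, 0.1255]
tool_rot: [0.716, 0.698, 0.0, 0.0]
contact_force: [3.0, 0.5, 2.1]
width: 0.0267
```

carry_out --pt "-1 0 0 0 0 0 2" --pt "-2 0 0 0 0 0 2" --pt "-3 0 0 0 0 0 2" --pt "-4 0 0 0 0 0 2" --pt "-5.5 0 0 0 0 0 2" --pt "-5.5 0 0 0 0 0 2" --pt "-5.5 0 0 0 0 0 2"

```text
t: 20.5
tcp_pos: [0.5152, -0.3161, 0.1247]
tool_rot: [0.717, 0.697, -0.0, -0.001]
contact_force: [0.6, 0.2, -1.1]
width: 0.0261
```

Run:
```python
from h import *
f=grab("wrist"); save(f,"w4.png",(200,0,480,260),2)
s=robot.state(); print(s["tcp_pos"],s["contact_force"],s["width"],S(s["tcp_pos"]))
P,u,v=pts(f); q=S(P); z=P[:,2]
k=(q[:,0]>-.10)&(q[:,0]<-.04)&(q[:,1]>-.285)&(q[:,1]<-.193)&(z>.11)
for a in np.arange(-.285,-.195,.01):
    e=k&(abs(q[:,1]-a)<.003)
    if e.sum()>5: t=e&(z>np.percentile(z[e],97)-.003); print(round(a,3),e.sum(),q[t,0].mean().round(4),z[e].max().round(4),np.percentile(q[e,0],[2,98]).round(4))
```

```text
[ 0.51525044 -0.31539405  0.12469289] [ 0.74328415  0.2742687  -1.21111047] 0.026565972744093433 [-0.07520234 -0.30982389]
-0.285 147 -0.0753 0.1489 [-0.0808 -0.0696]
-0.275 323 -0.075 0.1494 [-0.0806 -0.0691]
-0.265 351 -0.0751 0.1491 [-0.081  -0.0693]
-0.255 371 -0.0749 0.1495 [-0.0807 -0.0694]
-0.245 399 -0.075 0.149 [-0.0806 -0.0695]
-0.235 435 -0.075 0.1497 [-0.0808 -0.0691]
-0.225 466 -0.075 0.1501 [-0.0806 -0.0693]
-0.215 516 -0.075 0.1497 [-0.0808 -0.0694]
```

View pics/w4.png

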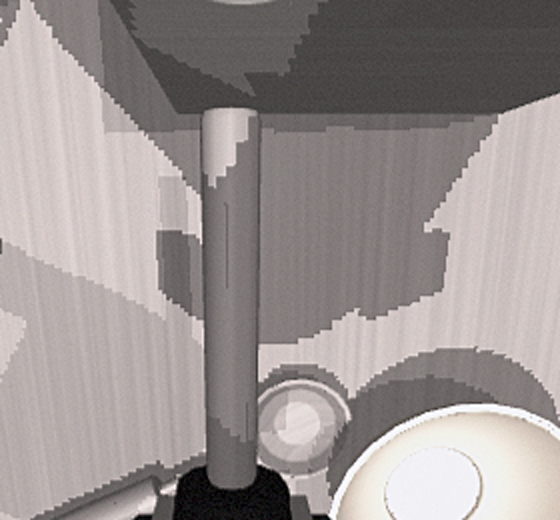

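Run:
```python
from h import *
for p in ((-.075,-.31,.172),(.0028,-.31,.172),(.0028,-.2155,.172),(.0028,-.2155,.1375)): print(delta(W(*p),down(88.6)))
```

```text
(array([-0.01,  0.01, -4.73]), array([-0.002, -0.001, -0.002]))
(array([ 0.  ,  7.79, -4.74]), array([-0.002, -0.001, -0.002]))
(array([ 9.45,  7.77, -4.74]), array([-0.002, -0.001, -0.002]))
(array([ 9.45,  7.78, -1.29]), array([-0.002, -0.001, -0.002]))
```

carry_out --pt "0 0 -2.5 0 0 0 2" --pt "0 0 -4.7 0 0 0 2" --pt "0 3 -4.7 0 0 0 2" --pt "0 6 -4.7 0 0 0 2" --pt "0 7.8 -4.7 0 0 0 2" --pt "2 7.8 -4.7 0 0 0 2" --pt "4 7.8 -4.7 0 0 0 2" --pt "6 7.8 -4.7 0 0 0 2" --pt "8 7.8 -4.7 0 0 0 2" --pt "9.4 7.8 -4.7 0 0 0 2" --pt "9.4 7.8 -4.7 0 0 0 2" --pt "9.4 7.8 -4.7 0 0 0 2"

```text
t: 21.55
tcp_pos: [0.5965, -0.2225, 0.1723]
tool_rot: [0.716, 0.699, -0.0, -0.0]
contact_force: [-0.3, -0.6, -0.8]
width: 0.0266
```

Run:
```python
from h import *
s=robot.state(); print(s["tcp_pos"],s["contact_force"],s["width"],S(s["tcp_pos"]))
f=grab("wrist"); save(f,"w5.png",(200,0,480,260),2); P,u,v=pts(f); q=S(P); z=P[:,2]
k=(z>.186)&(z<.202)&(abs(q[:,0])<.03)
for a in np.arange(-.2,-.11,.01):
    e=k&(abs(q[:,1]-a)<.004)
    if e.sum()>5: t=e&(z>np.percentile(z[e],97)-.003); print(round(a,3),e.sum(),q[t,0].mean().round(4),z[e].max().round(4),np.percentile(q[e,0],[2,98]).round(4))
for p in ((.0028,-.2155,.172),(.0028,-.2155,.1375)): print(delta(W(*p),down(88.6)))
```

```text
[ 0.59646505 -0.2224813   0.17229128] [-0.34960806 -0.55212883 -0.75394544] 0.026640521245180803 [ 0.00371797 -0.21495463]
-0.2 478 0.003 0.202 [-0.0097  0.0176]
-0.19 694 0.0036 0.202 [-0.006   0.0141]
-0.18 425 0.0036 0.1969 [-0.0019  0.0096]
-0.17 465 0.0038 0.1971 [-0.0022  0.0095]
-0.16 494 0.0038 0.1973 [-0.002   0.0093]
-0.15 533 0.0038 0.1966 [-0.0019  0.0092]
-0.14 591 0.0037 0.197 [-0.0021  0.0095]
-0.13 621 0.0038 0.1969 [-0.0019  0.0094]
-0.12 688 0.0036 0.1971 [-0.0021  0.0092]
(array([ 0.03, -0.11,  0.04]), array([ 0.   ,  0.   , -0.001]))
(array([ 0.03, -0.11,  3.49]), array([ 0.   ,  0.   , -0.001]))
```

View pics/w5.png

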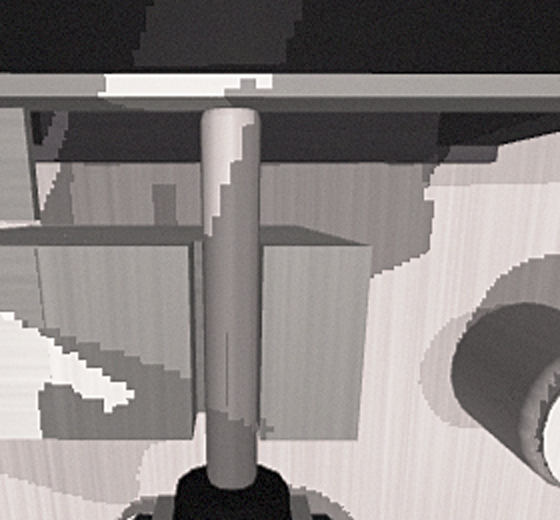

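carry_out --pt "0 -0.1 1 0 0 0 2" --pt "0 -0.1 2 0 0 0 2" --pt "0 -0.1 2.8 0 0 0 2" --pt "0 -0.1 3.4 0 0 0 2" --pt "0 -0.1 3.4 0 0 0 2" --pt "0 -0.1 3.4 0 0 0 2"

```text
t: 22.1
tcp_pos: [0.5954, -0.2237, 0.1377]
tool_rot: [0.716, 0.698, -0.0, -0.0]
contact_force: [-0.5, -0.2, 1.3]
width: 0.0266
```

Run:
```python
from h import *
s=robot.state(); print(s["tcp_pos"],s["contact_force"],s["width"],S(s["tcp_pos"]))
f=grab("wrist"); P,u,v=pts(f); q=S(P); z=P[:,2]
k=(z>.152)&(z<.17)&(q[:,0]>-.005)&(q[:,0]<.012)
for a in np.arange(-.2,-.11,.02):
    e=k&(abs(q[:,1]-a)<.004)
    if e.sum()>5: t=e&(z>np.percentile(z[e],97)-.003); print(round(a,3),e.sum(),q[t,0].mean().round(4),z[e].max().round(4))
```

```text
[ 0.595377   -0.22370686  0.13768634] [-0.54057101 -0.18778594  1.31475702] 0.026621958127560418 [ 0.00266018 -0.2162064 ]
-0.2 619 0.0031 0.17
-0.18 483 0.0038 0.1699
-0.16 554 0.0033 0.17
-0.14 652 0.0029 0.17
-0.12 721 0.0027 0.1657
```

Seated in the notch. Release, raise.

carry_out --pt "0 0 0 0 0 0 3" --pt "0 0 0 0 0 0 4" --pt "0 0 0 0 0 0 5" --pt "0 0 0 0 0 0 5" --pt "0 0 0 0 0 0 5" --pt "0 0 -2 0 0 0 5" --pt "0 0 -5 0 0 0 5" --pt "0 0 -9 0 0 0 6" --pt "0 0 -13 0 0 0 7" --pt "-4 0 -15 0 0 0 7" --pt "-6 0 -15 0 0 0 7" --pt "-6 0 -15 0 0 0 7"

```text
t: 23.15
tcp_pos: [0.5947, -0.2872, 0.291]
tool_rot: [0.717, 0.697, 0.0, 0.003]
contact_force: [0.3, 0.3, -1.5]
width: 0.07
```

Run:
```python
from h import *
f=grab("wrist"); save(f,"w6.png"); s=robot.state(); print(s["tcp_pos"])
P,u,v=pts(f); q=S(P); z=P[:,2]; c=f["image"][v,u].max(1)
k=(c<70)&(z>.14)&(z<.18)&(abs(q[:,0])<.03)&(q[:,1]<-.19)&(q[:,1]>-.25)
print("knob",k.sum(),np.percentile(q[k],[2,50,98],0).round(4).tolist(),np.percentile(z[k],99))
k=(z>.158)&(z<.166)&(abs(q[:,0]-.003)<.005)&(q[:,1]>-.185)&(q[:,1]<-.12); print(k.sum(),np.polyfit(q[k,1],z[k],1) if k.sum()>10 else 0)
f,o=lids("scene",.165,.185); print([S(np.array(a[:2])/1000) for a in o])
print(delta(W(-.165,0,.30),down(-1.4)))
```

```text
[ 0.59395833 -0.28504678  0.28927628]
knob 1206 [[-0.0098, -0.2296], [0.0031, -0.212], [0.0159, -0.1954]] 0.1711394344795475
1055 [-0.00182531  0.16081792]
scene (531.6, -58.6, 76, 53, -0.9, 174.2) [289, 157, 320, 189]
scene (532.2, 50.6, 79, 51, -1.3, 174.2) [323, 176, 356, 211]
[array([-0.06513169, -0.05270704]), array([-0.06719987,  0.05647502])]
(array([ 27.5 , -16.78,  -1.19]), array([-0.002,  0.   ,  1.569]))
```

View pics/w6.png

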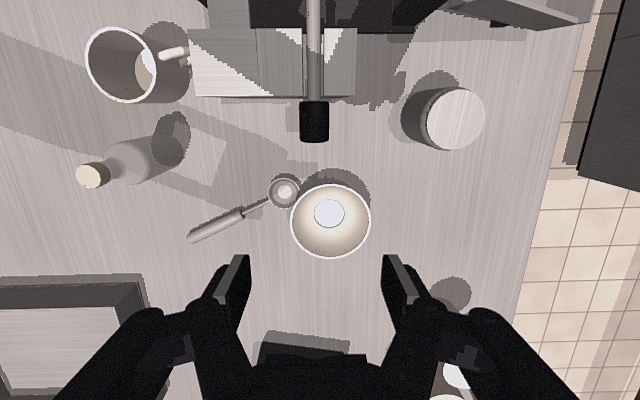

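carry_out --pt "2 -1 -1 0 0 0.12 7" --pt "4 -3 -1 0 0 0.24 7" --pt "6.5 -4.5 -1 0 0 0.36 7" --pt "9 -6 -1 0 0 0.48 7" --pt "11.5 -7.5 -1 0 0 0.6 7" --pt "14 -9 -1 0 0 0.72 7" --pt "16.5 -10.5 -1 0 0 0.84 7" --pt "19 -12 -1 0 0 0.96 7" --pt "21.5 -13.5 -1 0 0 1.08 7" --pt "24 -15 -1 0 0 1.2 7" --pt "26 -16 -1 0 0 1.32 7" --pt "27.5 -16.8 -1 0 0 1.44 7"

```text
t: 24.3
tcp_pos: [0.4311, -0.0016, 0.2975]
tool_rot: [0.999, 0.05, -0.001, -0.0]
contact_force: [0.2, 0.5, 0.0]
width: 0.0701
```

carry_out --pt "0 0 0 0 0 0.12 6" --pt "0 0 0 0 0 0.13 6" --pt "0 0 0 0 0 0.13 6" --pt "0 0 0 0 0 0.13 6"

```text
t: 24.63
tcp_pos: [0.433, -0.0038, 0.298]
tool_rot: [1.0, -0.011, -0.0, -0.0]
contact_force: [0.1, -0.0, -0.6]
width: 0.0599
```

Run:
```python
from h import *
f,o=lids("scene",.165,.185); print([S(np.array(a[:2])/1000) for a in o])
f=grab("wrist"); save(f,"w7.png"); s=robot.state(); print(s["tcp_pos"],S(s["tcp_pos"]),s["joint_positions"].round(2))
P,u,v=pts(f); q=S(P); z=P[:,2]; c=f["image"][v,u].max(1)
k=(c<80)&(z>.12)&(z<.16)&(abs(q[:,1])<.04)&(q[:,0]<-.13)&(q[:,0]>-.22)
print("handle",k.sum(),np.percentile(q[k],[2,50,98],0).round(4).tolist(),np.percentile(z[k],[50,99]), np.polyfit(q[k,0],q[k,1],1) if k.sum()>9 else 0)
print(delta(W(-.165,0,.113),down(-1.4)))
```

```text
scene (530.2, 51.0, 79, 52, 1.1, 174.2) [322, 177, 356, 209]
scene (535.4, -56.2, 83, 50, -1.3, 174.1) [291, 158, 320, 189]
scene (614.1, -7.5, 78, 51, -0.6, 174.3) [287, 188, 317, 222]
[array([-0.06920904,  0.05682604]), array([-0.06139147, -0.05021492]), array([0.01609519, 0.00039336])]
[ 0.43319815 -0.00419553  0.29811564] [-0.16483339 -0.00072298] [-0.04  0.05  1.96  0.    1.13  1.56]
handle 929 [[-0.2039, -0.0076], [-0.1654, -0.0008], [-0.1316, 0.0069]] [0.13881348 0.14113873] [-0.00502671 -0.00134069]
(array([-1.000e-02, -7.000e-02,  1.851e+01]), array([-0.,  0.,  0.]))
```

View pics/w7.png

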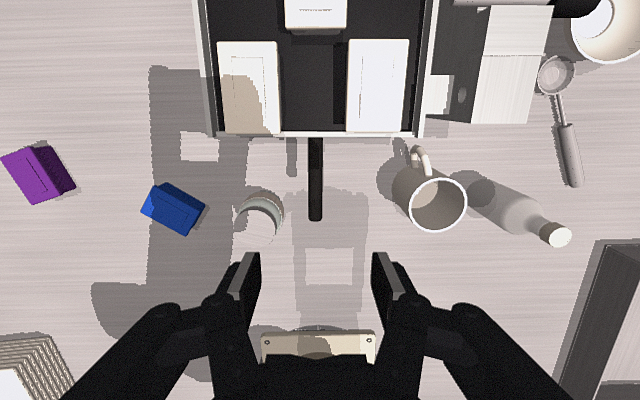

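carry_out --pt "0 0 4 0 0 0 6" --pt "0 0 8 0 0 0 5" --pt "0 0 12 0 0 0 4" --pt "0 0 15 0 0 0 4" --pt "0 0 17.5 0 0 0 4" --pt "0 0 18.4 0 0 0 4" --pt "0 0 18.4 0 0 0 4" --pt "0 0 18.4 0 0 0 2" --pt "0 0 18.4 0 0 0 1" --pt "0 0 18.4 0 0 0 1" --pt "0 0 18.4 0 0 0 1" --pt "0 0 18.4 0 0 0 1" --grip_force 40

```text
t: 25.78
tcp_pos: [0.4344, -0.0033, 0.1158]
tool_rot: [1.0, -0.013, 0.002, -0.0]
contact_force: [1.8, 5.7, -4.8]
width: 0.0144
```

```bash
cat >> h.py <<'E'
HZ=.132
def lift(th,s0):
    "pose for tilt th, given grasp-time state s0 (pos, quat) at tilt 0: rotation about the hinge line"
    ax=Ro.from_euler("z",H,degrees=True).apply([0,1,0]); hp=np.array(W(.12,0,HZ)); R=Ro.from_rotvec(th*ax)
    return hp+R.apply(np.array(s0[0])-hp), R*Ro.from_quat(s0[1])
E
python3 - <<'E'
from h import *
import json
s=robot.state(); print(s["tcp_pos"],s["contact_force"],s["width"],S(s["tcp_pos"]),s["joint_positions"].round(3))
s0=[s["tcp_pos"].tolist(),s["tool_rot"].tolist()]; json.dump(s0,open("g0.json","w"))
for th in (.05,.1,.15,.2,.25,.3,.4,.5,.6):
    p,r=lift(th,s0); print(th,*delta(p,r,dict(s)))
E
```

```text
[ 0.43442179 -0.00333544  0.11582229] [ 1.7733095   5.66814834 -4.79744546] 0.014444551807707325 [-0.16363113  0.00016674] [-3.600e-02  3.420e-01  2.120e+00  2.000e-03  6.760e-01  1.559e+00]
0.05 [-0.04 -0.   -1.42] [-0.   -0.05  0.  ]
0.1 [-0.01 -0.   -2.84] [-0.  -0.1  0. ]
0.15 [ 0.09 -0.   -4.26] [-0.   -0.15  0.  ]
0.2 [ 0.26 -0.01 -5.67] [-0.  -0.2  0. ]
0.25 [ 0.51 -0.01 -7.07] [-0.   -0.25  0.  ]
0.3 [ 0.82 -0.01 -8.45] [-0.  -0.3  0. ]
0.4 [ 1.650e+00 -1.000e-02 -1.117e+01] [-0.  -0.4  0. ]
0.5 [  2.74  -0.02 -13.79] [-0.001 -0.5    0.001]
0.6 [  4.1   -0.02 -16.28] [-0.001 -0.6    0.001]
```

carry_out --pt "0 0 -0.15 0 -0.005 0 1" --pt "0 0 -0.43 0 -0.015 0 1" --pt "0 0 -0.7 0 -0.025 0 1" --pt "0 0 -1.0 0 -0.035 0 1" --pt "0 0 -1.28 0 -0.045 0 1" --pt "0 0 -1.56 0 -0.055 0 1" --pt "0 0 -1.85 0 -0.065 0 1" --pt "0 0 -2.13 0 -0.075 0 1" --pt "0 0 -2.4 0 -0.085 0 1" --pt "0 0 -2.7 0 -0.095 0 1" --pt "0 0 -2.84 0 -0.1 0 1" --pt "0 0 -2.84 0 -0.1 0 1"

```text
t: 26.78
tcp_pos: [0.4341, -0.0033, 0.1441]
tool_rot: [0.999, -0.013, -0.049, -0.001]
contact_force: [1.7, 5.2, -7.3]
width: 0.0151
```

```bash
cat > chk.py <<'E'
from h import *
import json
s=robot.state(); s0=json.load(open("g0.json")); g=Ro.from_quat(s["tool_rot"]).apply([0,0,-.019])+s["tcp_pos"]
x=S(g)[0]; th=np.arctan2(g[2]-HZ,.12-x); print("t",s["t"],"F",s["contact_force"].round(1),"w",s["width"],"theta",th.round(3),"r",np.hypot(g[2]-HZ,.12-x).round(4),"rot",(Ro.from_quat(s["tool_rot"])*Ro.from_quat(s0[1]).inv()).as_rotvec()[1].round(3))
f=grab("scene")
P,u,v=pts(f); im=f["image"][v,u].astype(int); q=S(P)
# white lids near the deck/chute: bright points, station frame, by lateral position
for m in robot.masks_of(f,"box0"):
    p,uu,vv=pts(f,m["mask"]); c=f["image"][vv,uu].astype(int); c0=S(np.median(p,0))
    if abs(c0[1])<.12: print("box",round(m["score"],2),c0.round(3),np.median(p[:,2]).round(3),np.round(m["bbox"]))
import sys
if len(sys.argv)>1: save(f,sys.argv[1],(180,100,400,340),2.5)
p0=[s["tcp_pos"],s["tool_rot"]]
for d in (.05,.1,.15): print(d,*[a.round(3) for a in delta(*lift(d,p0),s)])
E
python3 chk.py
```

```text
t 26.7833 F [ 1.7  5.2 -7.3] w 0.015099724226332614 theta 0.109 r 0.2838 rot 0.101
box 0.75 [-0.057  0.061] 0.192 [321. 174. 357. 207.]
box 0.61 [-0.056 -0.046] 0.191 [286. 155. 320. 188.]
box 0.58 [0.025 0.006] 0.183 [285. 188. 318. 221.]
0.05 [-0.04 -0.   -1.42] [-0.   -0.05  0.  ]
0.1 [-0.01 -0.   -2.84] [-0.  -0.1  0. ]
0.15 [ 0.09 -0.01 -4.26] [-0.   -0.15  0.  ]
```

carry_out --pt "0 0 -0.15 0 -0.005 0 1" --pt "0 0 -0.43 0 -0.015 0 1" --pt "0 0 -0.7 0 -0.025 0 1" --pt "0 0 -1.0 0 -0.035 0 1" --pt "0 0 -1.28 0 -0.045 0 1" --pt "0 0 -1.56 0 -0.055 0 1" --pt "0 0 -1.85 0 -0.065 0 1" --pt "0 0 -2.13 0 -0.075 0 1" --pt "0 0 -2.4 0 -0.085 0 1" --pt "0 0 -2.56 0 -0.09 0 1" --pt "0 0 -2.7 0 -0.095 0 1" --pt "0 0 -2.84 0 -0.1 0 1"

```text
t: 27.88
tcp_pos: [0.4366, -0.0034, 0.172]
tool_rot: [0.995, -0.013, -0.099, -0.002]
contact_force: [2.1, 4.6, -6.7]
width: 0.0145
```

carry_out --pt "0 0 -0.11 0 -0.004 0 1" --pt "0 0 -0.23 0 -0.008 0 1" --pt "0 0 -0.34 0 -0.012 0 1" --pt "0 0 -0.45 0 -0.016 0 1" --pt "0 0 -0.57 0 -0.02 0 1" --pt "0 0 -0.68 0 -0.024 0 1" --pt "0 0 -0.8 0 -0.028 0 1" --pt "0 0 -0.91 0 -0.032 0 1" --pt "0 0 -1.02 0 -0.036 0 1" --pt "0 0 -1.14 0 -0.04 0 1" --pt "0 0 -1.25 0 -0.044 0 1" --pt "0 0 -1.36 0 -0.048 0 1"

```text
t: 28.88
tcp_pos: [0.4388, -0.0034, 0.1851]
tool_rot: [0.992, -0.013, -0.123, -0.002]
contact_force: [-1.3, 5.1, -6.4]
width: 0.0149
```

```bash
python3 chk.py
```

```text
t 28.8833 F [-1.3  5.1 -6.4] w 0.014928996955823372 theta 0.255 r 0.2838 rot 0.25
box 0.72 [-0.048 -0.046] 0.216 [287. 150. 317. 187.]
box 0.68 [-0.051  0.061] 0.217 [322. 167. 354. 207.]
box 0.67 [0.031 0.005] 0.197 [280. 182. 316. 220.]
0.05 [-0.05 -0.   -1.42] [-0.   -0.05  0.  ]
0.1 [-0.03 -0.   -2.84] [-0.  -0.1  0. ]
0.15 [ 0.07 -0.01 -4.26] [-0.   -0.15  0.  ]
```

carry_out --pt "0 0 -0.11 0 -0.004 0 1" --pt "0 0 -0.23 0 -0.008 0 1" --pt "0 0 -0.34 0 -0.012 0 1" --pt "0 0 -0.45 0 -0.016 0 1" --pt "0 0 -0.57 0 -0.02 0 1" --pt "0 0 -0.68 0 -0.024 0 1" --pt "0 0 -0.8 0 -0.028 0 1" --pt "0 0 -0.91 0 -0.032 0 1" --pt "0 0 -1.02 0 -0.036 0 1" --pt "0 0 -1.14 0 -0.04 0 1" --pt "0 0 -1.14 0 -0.04 0 1" --pt "0 0 -1.14 0 -0.04 0 1"

```text
t: 29.98
tcp_pos: [0.441, -0.0035, 0.1961]
tool_rot: [0.99, -0.013, -0.143, -0.002]
contact_force: [-0.9, 5.6, -6.6]
width: 0.0147
```

```bash
python3 chk.py
```

```text
t 29.9833 F [-0.9  5.6 -6.6] w 0.014736543625342118 theta 0.294 r 0.2838 rot 0.291
box 0.92 [-0.046 -0.048] 0.222 [284. 146. 318. 183.]
box 0.75 [0.033 0.005] 0.201 [282. 184. 312. 218.]
box 0.66 [-0.048  0.061] 0.224 [320. 165. 353. 203.]
0.05 [-0.05 -0.   -1.42] [-0.   -0.05  0.  ]
0.1 [-0.03 -0.   -2.84] [-0.  -0.1  0. ]
0.15 [ 0.06 -0.01 -4.26] [-0.   -0.15  0.  ]
```

carry_out --pt "0 0 -0.11 0 -0.004 0 1" --pt "0 0 -0.23 0 -0.008 0 1" --pt "0 0 -0.34 0 -0.012 0 1" --pt "0 0 -0.45 0 -0.016 0 1" --pt "0 0 -0.57 0 -0.02 0 1" --pt "0 0 -0.68 0 -0.024 0 1" --pt "0 0 -0.8 0 -0.028 0 1" --pt "0 0 -0.91 0 -0.032 0 1" --pt "0 0 -1.02 0 -0.036 0 1" --pt "0 0 -1.14 0 -0.04 0 1" --pt "0 0 -1.14 0 -0.04 0 1" --pt "0 0 -1.14 0 -0.04 0 1"

```text
t: 31.08
tcp_pos: [0.4438, -0.0035, 0.207]
tool_rot: [0.986, -0.012, -0.164, -0.003]
contact_force: [-2.8, 5.1, -5.5]
width: 0.0148
```

```bash
python3 chk.py
```

```text
t 31.0833 F [-2.8  5.1 -5.5] w 0.014750364252021017 theta 0.334 r 0.2838 rot 0.332
box 0.96 [0.034 0.005] 0.204 [283. 184. 315. 217.]
box 0.92 [-0.043 -0.046] 0.23 [283. 145. 314. 184.]
box 0.65 [-0.045  0.061] 0.231 [317. 167. 352. 201.]
box 0.34 [0.107 0.004] 0.121 [199. 138. 362. 329.]
0.05 [-0.05 -0.   -1.42] [-0.   -0.05  0.  ]
0.1 [-0.03 -0.   -2.84] [-0.  -0.1  0. ]
0.15 [ 0.06 -0.01 -4.26] [-0.   -0.15  0.  ]
```

carry_out --pt "0 0 -0.11 0 -0.004 0 1" --pt "0 0 -0.23 0 -0.008 0 1" --pt "0 0 -0.34 0 -0.012 0 1" --pt "0 0 -0.45 0 -0.016 0 1" --pt "0 0 -0.57 0 -0.02 0 1" --pt "0 0 -0.68 0 -0.024 0 1" --pt "0 0 -0.8 0 -0.028 0 1" --pt "0 0 -0.91 0 -0.032 0 1" --pt "0 0 -1.02 0 -0.036 0 1" --pt "0 0 -1.14 0 -0.04 0 1" --pt "0 0 -1.14 0 -0.04 0 1" --pt "0 0 -1.14 0 -0.04 0 1"

```text
t: 32.18
tcp_pos: [0.4469, -0.0036, 0.2178]
tool_rot: [0.983, -0.012, -0.184, -0.003]
contact_force: [-5.5, 4.6, -4.6]
width: 0.0145
```

```bash
python3 chk.py
```

```text
t 32.1833 F [-5.5  4.6 -4.6] w 0.014468023173912025 theta 0.373 r 0.2838 rot 0.374
box 0.9 [-0.039 -0.046] 0.236 [285. 146. 313. 183.]
box 0.64 [-0.042  0.061] 0.237 [318. 166. 350. 203.]
0.05 [-0.06 -0.   -1.42] [-0.   -0.05  0.  ]
0.1 [-0.04 -0.   -2.84] [-0.  -0.1  0. ]
0.15 [ 0.05 -0.01 -4.26] [-0.   -0.15  0.  ]
```

carry_out --pt "0 0 0 0 0 0 1" --pt "0 0 0 0 0 0 1" --pt "0 0 0 0 0 0 1" --pt "0 0 0 0 0 0 1" --pt "0 0 0 0 0 0 1" --pt "0 0 0 0 0 0 1" --pt "0 0 0 0 0 0 1" --pt "0 0 0 0 0 0 1" --pt "0 0 0 0 0 0 1" --pt "0 0 0 0 0 0 1"

```text
t: 33.12
tcp_pos: [0.4469, -0.0036, 0.2178]
tool_rot: [0.983, -0.012, -0.184, -0.003]
contact_force: [-5.2, 4.8, -4.8]
width: 0.0148
```

```bash
python3 chk.py t1.png
```

```text
t 33.1167 F [-5.2  4.8 -4.8] w 0.014752934507654109 theta 0.373 r 0.2838 rot 0.373
box 0.86 [-0.042  0.06 ] 0.237 [317. 168. 353. 200.]
box 0.66 [-0.04  -0.045] 0.236 [282. 145. 316. 185.]
0.05 [-0.06 -0.   -1.42] [-0.   -0.05  0.  ]
0.1 [-0.04 -0.   -2.84] [-0.  -0.1  0. ]
0.15 [ 0.05 -0.01 -4.26] [-0.   -0.15  0.  ]
```

View pics/t1.png

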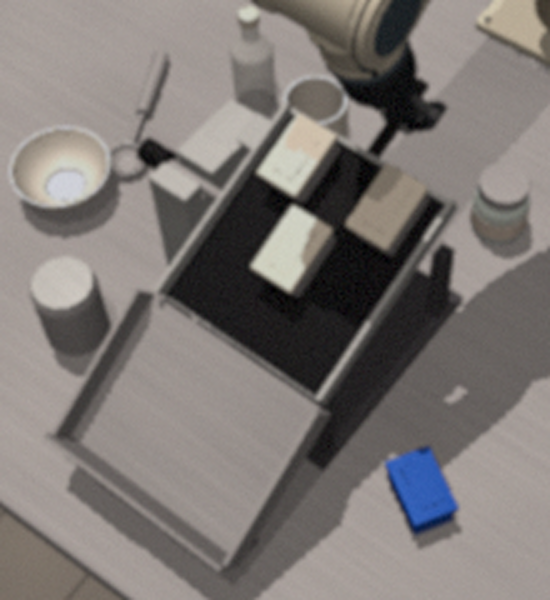

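carry_out --pt "0 0 -0.11 0 -0.004 0 1" --pt "0 0 -0.23 0 -0.008 0 1" --pt "0 0 -0.34 0 -0.012 0 1" --pt "0 0 -0.45 0 -0.016 0 1" --pt "0 0 -0.57 0 -0.02 0 1" --pt "0 0 -0.68 0 -0.024 0 1" --pt "0 0 -0.8 0 -0.028 0 1" --pt "0 0 -0.91 0 -0.032 0 1" --pt "0 0 -1.02 0 -0.036 0 1" --pt "0 0 -1.14 0 -0.04 0 1" --pt "0 0 -1.14 0 -0.04 0 1" --pt "0 0 -1.14 0 -0.04 0 1"

```text
t: 34.22
tcp_pos: [0.4505, -0.0037, 0.2285]
tool_rot: [0.979, -0.012, -0.204, -0.003]
contact_force: [-8.3, 4.7, -3.0]
width: 0.0145
```

```bash
python3 chk.py t2.png
```

```text
t 34.2167 F [-8.3  4.7 -3. ] w 0.014540698605231939 theta 0.413 r 0.2839 rot 0.415
box 0.83 [-0.037  0.061] 0.245 [317. 165. 351. 201.]
box 0.56 [0.039 0.005] 0.211 [282. 182. 313. 219.]
box 0.55 [-0.036 -0.047] 0.242 [278. 145. 314. 181.]
0.05 [-0.06 -0.   -1.42] [-0.   -0.05  0.  ]
0.1 [-0.04 -0.   -2.84] [-0.  -0.1  0. ]
0.15 [ 0.04 -0.01 -4.26] [-0.   -0.15  0.  ]
```

carry_out --pt "0 0 -0.11 0 -0.004 0 1" --pt "-0.02 0 -0.23 0 -0.008 0 1" --pt "-0.03 0 -0.34 0 -0.012 0 1" --pt "-0.04 0 -0.45 0 -0.016 0 1" --pt "-0.05 0 -0.57 0 -0.02 0 1" --pt "-0.06 0 -0.68 0 -0.024 0 1" --pt "-0.07 0 -0.8 0 -0.028 0 1" --pt "-0.08 0 -0.91 0 -0.032 0 1" --pt "-0.09 0 -1.02 0 -0.036 0 1" --pt "-0.1 0 -1.14 0 -0.04 0 1" --pt "-0.1 0 -1.14 0 -0.04 0 1" --pt "-0.1 0 -1.14 0 -0.04 0 1"

```text
t: 35.32
tcp_pos: [0.4546, -0.0038, 0.2395]
tool_rot: [0.975, -0.012, -0.223, -0.003]
contact_force: [-5.8, 3.3, -2.8]
width: 0.0145
```

```bash
python3 chk.py t3.png
```

```text
t 35.3167 F [-5.8  3.3 -2.8] w 0.01453525401848804 theta 0.454 r 0.2839 rot 0.453
box 0.97 [0.043 0.005] 0.213 [277. 183. 312. 218.]
box 0.59 [-0.034  0.062] 0.251 [316. 164. 350. 200.]
0.05 [-0.05 -0.   -1.42] [-0.   -0.05  0.  ]
0.1 [-0.04 -0.   -2.84] [-0.  -0.1  0. ]
0.15 [ 0.05 -0.01 -4.26] [-0.   -0.15  0.  ]
```

carry_out --pt "0 0 -0.11 0 -0.004 0 1" --pt "-0.02 0 -0.23 0 -0.008 0 1" --pt "-0.03 0 -0.34 0 -0.012 0 1" --pt "-0.04 0 -0.45 0 -0.016 0 1" --pt "-0.05 0 -0.57 0 -0.02 0 1" --pt "-0.06 0 -0.68 0 -0.024 0 1" --pt "-0.07 0 -0.8 0 -0.028 0 1" --pt "-0.08 0 -0.91 0 -0.032 0 1" --pt "-0.09 0 -1.02 0 -0.036 0 1" --pt "-0.1 0 -1.14 0 -0.04 0 1" --pt "-0.1 0 -1.14 0 -0.04 0 1" --pt "-0.1 0 -1.14 0 -0.04 0 1"

```text
t: 36.42
tcp_pos: [0.4593, -0.004, 0.2502]
tool_rot: [0.97, -0.012, -0.242, -0.004]
contact_force: [-4.9, 4.6, -4.2]
width: 0.0145
```

```bash
python3 chk.py t4.png
```

```text
t 36.4167 F [-4.9  4.6 -4.2] w 0.014528877159100919 theta 0.495 r 0.284 rot 0.492
box 0.83 [-0.029 -0.046] 0.256 [280. 145. 311. 177.]
box 0.72 [-0.029  0.061] 0.257 [313. 164. 349. 199.]
0.05 [-0.05 -0.   -1.42] [-0.   -0.05  0.  ]
0.1 [-0.03 -0.   -2.84] [-0.  -0.1  0. ]
0.15 [ 0.06 -0.01 -4.26] [-0.   -0.15  0.  ]
```

carry_out --pt "0 0 -0.11 0 -0.004 0 1" --pt "-0.02 0 -0.23 0 -0.008 0 1" --pt "-0.03 0 -0.34 0 -0.012 0 1" --pt "-0.04 0 -0.45 0 -0.016 0 1" --pt "-0.05 0 -0.57 0 -0.02 0 1" --pt "-0.06 0 -0.68 0 -0.024 0 1" --pt "-0.07 0 -0.8 0 -0.028 0 1" --pt "-0.08 0 -0.85 0 -0.03 0 1" --pt "-0.08 0 -0.85 0 -0.03 0 1" --pt "-0.08 0 -0.85 0 -0.03 0 1"

```text
t: 37.35
tcp_pos: [0.4629, -0.004, 0.258]
tool_rot: [0.967, -0.012, -0.256, -0.004]
contact_force: [-3.1, 4.0, -5.4]
width: 0.0146
```

```bash
python3 chk.py t5.png
```

```text
t 37.35 F [-3.1  4.  -5.4] w 0.014582576212170564 theta 0.526 r 0.284 rot 0.521
box 0.84 [-0.025 -0.047] 0.26 [277. 141. 310. 180.]
box 0.79 [0.049 0.005] 0.22 [277. 180. 309. 218.]
box 0.74 [-0.026  0.06 ] 0.261 [314. 166. 348. 202.]
0.05 [-0.05 -0.   -1.42] [-0.   -0.05  0.  ]
0.1 [-0.03 -0.   -2.84] [-0.  -0.1  0. ]
0.15 [ 0.07 -0.01 -4.26] [-0.   -0.15  0.  ]
```

View pics/t5.png

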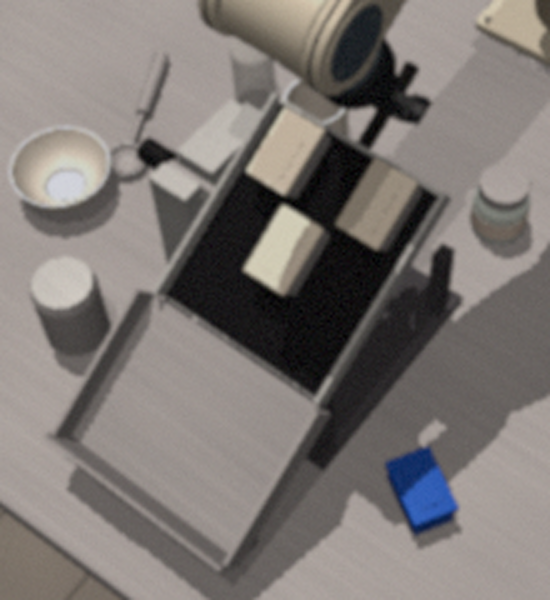

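carry_out --pt "0 0 -0.11 0 -0.004 0 1" --pt "-0.02 0 -0.23 0 -0.008 0 1" --pt "-0.03 0 -0.34 0 -0.012 0 1" --pt "-0.04 0 -0.45 0 -0.016 0 1" --pt "-0.05 0 -0.57 0 -0.02 0 1" --pt "-0.05 0 -0.57 0 -0.02 0 1" --pt "-0.05 0 -0.57 0 -0.02 0 1" --pt "-0.05 0 -0.57 0 -0.02 0 1"

```text
t: 38.12
tcp_pos: [0.4655, -0.0041, 0.2631]
tool_rot: [0.964, -0.012, -0.266, -0.004]
contact_force: [-2.4, 4.5, -4.7]
width: 0.0148
```

```bash
python3 chk.py t6.png
```

```text
t 38.1167 F [-2.4  4.5 -4.7] w 0.014847651209858724 theta 0.546 r 0.2841 rot 0.541
box 0.78 [-0.017  0.061] 0.259 [311. 168. 348. 202.]
box 0.66 [0.055 0.004] 0.217 [276. 184. 306. 220.]
box 0.58 [-0.016 -0.046] 0.258 [278. 146. 311. 182.]
0.05 [-0.05 -0.   -1.42] [-0.   -0.05  0.  ]
0.1 [-0.02 -0.   -2.84] [-0.  -0.1  0. ]
0.15 [ 0.07 -0.01 -4.26] [-0.   -0.15  0.  ]
```

They have started to slide (x advanced about 8 mm). Hold still.

carry_out --pt "0 0 0 0 0 0 1" --pt "0 0 0 0 0 0 1" --pt "0 0 0 0 0 0 1" --pt "0 0 0 0 0 0 1" --pt "0 0 0 0 0 0 1" --pt "0 0 0 0 0 0 1" --pt "0 0 0 0 0 0 1" --pt "0 0 0 0 0 0 1" --pt "0 0 0 0 0 0 1" --pt "0 0 0 0 0 0 1" --pt "0 0 0 0 0 0 1" --pt "0 0 0 0 0 0 1"

```text
t: 39.22
tcp_pos: [0.4657, -0.0041, 0.2635]
tool_rot: [0.964, -0.012, -0.265, -0.004]
contact_force: [-1.8, 4.2, -2.1]
width: 0.0146
```

carry_out --pt "0 0 0 0 0 0 1" --pt "0 0 0 0 0 0 1" --pt "0 0 0 0 0 0 1" --pt "0 0 0 0 0 0 1" --pt "0 0 0 0 0 0 1" --pt "0 0 0 0 0 0 1" --pt "0 0 0 0 0 0 1" --pt "0 0 0 0 0 0 1" --pt "0 0 0 0 0 0 1" --pt "0 0 0 0 0 0 1" --pt "0 0 0 0 0 0 1" --pt "0 0 0 0 0 0 1"

```text
t: 40.22
tcp_pos: [0.4658, -0.0041, 0.2635]
tool_rot: [0.964, -0.012, -0.265, -0.004]
contact_force: [-1.2, 4.0, -1.9]
width: 0.0145
```

```bash
python3 chk.py t7.png
```

```text
t 40.2167 F [-1.2  4.  -1.9] w 0.01451010364936934 theta 0.547 r 0.2841 rot 0.54
box 0.92 [0.257 0.059] 0.096 [243. 281. 277. 319.]
box 0.68 [ 0.267 -0.061] 0.089 [204. 258. 240. 294.]
box 0.63 [0.256 0.005] 0.098 [228. 269. 259. 304.]
0.05 [-0.04 -0.   -1.42] [-0.   -0.05  0.  ]
0.1 [-0.02 -0.   -2.84] [-0.  -0.1  0. ]
0.15 [ 0.08 -0.01 -4.26] [-0.   -0.15  0.  ]
```

View pics/t7.png

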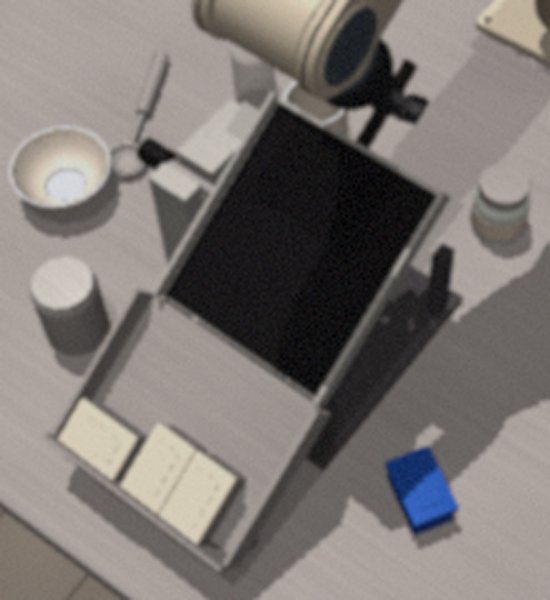

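carry_out --pt "0.01 0 0.14 0 0.005 0 1" --pt "0.03 0 0.43 0 0.015 0 1" --pt "0.05 0 0.71 0 0.025 0 1" --pt "0.07 0 0.99 0 0.035 0 1" --pt "0.1 0 1.28 0 0.045 0 1" --pt "0.12 0 1.56 0 0.055 0 1" --pt "0.16 0 1.85 0 0.065 0 1" --pt "0.19 0 2.13 0 0.075 0 1" --pt "0.23 0 2.41 0 0.085 0 1" --pt "0.27 0 2.69 0 0.095 0 1" --pt "0.31 0 2.97 0 0.105 0 1" --pt "0.35 0 3.25 0 0.115 0 1"

```text
t: 41.32
tcp_pos: [0.4525, -0.0038, 0.2336]
tool_rot: [0.978, -0.012, -0.209, -0.003]
contact_force: [-0.2, 4.6, -2.0]
width: 0.0143
```

```bash
sed -i 's/for d in (.05,.1,.15)/for d in (-.06,-.12)/' chk.py; python3 chk.py
```

```text
t 41.3167 F [-0.2  4.6 -2. ] w 0.014284101996840845 theta 0.432 r 0.2839 rot 0.424
box 0.74 [ 0.268 -0.063] 0.089 [203. 261. 240. 296.]
box 0.65 [0.256 0.06 ] 0.095 [242. 281. 278. 317.]
box 0.56 [0.256 0.006] 0.097 [228. 271. 263. 304.]
-0.06 [0.15 0.   1.7 ] [ 0.    0.06 -0.  ]
-0.12 [0.39 0.01 3.39] [ 0.    0.12 -0.  ]
```

Good. Same step three times more (→ ~0.09).

carry_out --pt "0.01 0 0.14 0 0.005 0 1" --pt "0.03 0 0.43 0 0.015 0 1" --pt "0.05 0 0.71 0 0.025 0 1" --pt "0.07 0 0.99 0 0.035 0 1" --pt "0.1 0 1.28 0 0.045 0 1" --pt "0.12 0 1.56 0 0.055 0 1" --pt "0.16 0 1.85 0 0.065 0 1" --pt "0.19 0 2.13 0 0.075 0 1" --pt "0.23 0 2.41 0 0.085 0 1" --pt "0.27 0 2.69 0 0.095 0 1" --pt "0.31 0 2.97 0 0.105 0 1" --pt "0.35 0 3.25 0 0.115 0 1"

```text
t: 42.42
tcp_pos: [0.4427, -0.0035, 0.2025]
tool_rot: [0.988, -0.013, -0.152, -0.003]
contact_force: [0.5, 6.2, -3.1]
width: 0.0148
```

carry_out --pt "0.01 0 0.14 0 0.005 0 1" --pt "0.03 0 0.43 0 0.015 0 1" --pt "0.05 0 0.71 0 0.025 0 1" --pt "0.07 0 0.99 0 0.035 0 1" --pt "0.1 0 1.28 0 0.045 0 1" --pt "0.12 0 1.56 0 0.055 0 1" --pt "0.16 0 1.85 0 0.065 0 1" --pt "0.19 0 2.13 0 0.075 0 1" --pt "0.23 0 2.41 0 0.085 0 1" --pt "0.27 0 2.69 0 0.095 0 1" --pt "0.31 0 2.97 0 0.105 0 1" --pt "0.35 0 3.25 0 0.115 0 1"

```text
t: 43.42
tcp_pos: [0.4365, -0.0034, 0.1706]
tool_rot: [0.995, -0.013, -0.095, -0.002]
contact_force: [1.4, 5.1, -3.3]
width: 0.0144
```

```bash
python3 chk.py
```

```text
t 43.4167 F [ 1.4  5.1 -3.3] w 0.014408161006760244 theta 0.203 r 0.2838 rot 0.193
box 0.85 [0.257 0.059] 0.094 [243. 280. 278. 316.]
box 0.74 [ 0.267 -0.062] 0.089 [205. 260. 239. 291.]
-0.06 [0.14 0.   1.7 ] [ 0.    0.06 -0.  ]
-0.12 [0.39 0.   3.39] [ 0.    0.12 -0.  ]
```

carry_out --pt "0.01 0 0.14 0 0.005 0 1" --pt "0.03 0 0.43 0 0.015 0 1" --pt "0.05 0 0.71 0 0.025 0 1" --pt "0.07 0 0.99 0 0.035 0 1" --pt "0.1 0 1.28 0 0.045 0 1" --pt "0.12 0 1.56 0 0.055 0 1" --pt "0.16 0 1.85 0 0.065 0 1" --pt "0.19 0 2.13 0 0.075 0 1" --pt "0.23 0 2.41 0 0.085 0 1" --pt "0.27 0 2.69 0 0.095 0 1" --pt "0.31 0 2.97 0 0.105 0 1" --pt "0.35 0 3.25 0 0.115 0 1"

```text
t: 44.52
tcp_pos: [0.434, -0.0033, 0.1381]
tool_rot: [0.999, -0.013, -0.037, -0.001]
contact_force: [1.7, 7.0, -2.7]
width: 0.0145
```

carry_out --pt "0.01 0 0.2 0 0.007 0 1" --pt "0.03 0 0.4 0 0.014 0 1" --pt "0.05 0 0.6 0 0.021 0 1" --pt "0.06 0 0.8 0 0.028 0 1" --pt "0.08 0 1.0 0 0.035 0 1" --pt "0.09 0 1.19 0 0.042 0 1" --pt "0.11 0 1.39 0 0.049 0 1" --pt "0.13 0 1.59 0 0.056 0 1" --pt "0.15 0 1.79 0 0.063 0 1" --pt "0.18 0 1.99 0 0.07 0 1" --pt "0.2 0 2.1 0 0.074 0 1" --pt "0.2 0 2.18 0 0.077 0 1"

```text
t: 45.52
tcp_pos: [0.4344, -0.0034, 0.1162]
tool_rot: [1.0, -0.013, 0.001, -0.0]
contact_force: [2.0, 8.8, -3.3]
width: 0.0145
```

```bash
python3 chk.py
```

```text
t 45.5167 F [ 2.   8.8 -3.3] w 0.014492705016239206 theta 0.011 r 0.2837 rot 0.001
box 0.95 [0.256 0.006] 0.098 [230. 271. 262. 305.]
box 0.84 [ 0.267 -0.061] 0.089 [203. 258. 238. 293.]
box 0.82 [0.256 0.058] 0.094 [243. 281. 278. 317.]
-0.06 [0.14 0.   1.7 ] [ 0.    0.06 -0.  ]
-0.12 [0.38 0.   3.39] [ 0.    0.12 -0.  ]
```

Back on the stop. Lower another hair, open slowly, then rise straight up.

carry_out --pt "0 0 0.05 0 0 0 1" --pt "0 0 0.05 0 0 0 2" --pt "0 0 0.05 0 0 0 3" --pt "0 0 0.05 0 0 0 4" --pt "0 0 0.05 0 0 0 4.5" --pt "0 0 0.05 0 0 0 4.5" --pt "0 0 -2 0 0 0 4.5" --pt "0 0 -5 0 0 0 4.5" --pt "0 0 -9 0 0 0 4.5" --pt "0 0 -13 0 0 0 4.5" --pt "0 0 -17 0 0 0 4.5" --pt "0 0 -19 0 0 0 4.5"

```text
t: 46.62
tcp_pos: [0.4347, -0.0041, 0.3099]
tool_rot: [1.0, -0.013, 0.003, 0.0]
contact_force: [1.0, -0.2, 1.0]
width: 0.0451
```

carry_out --pt "0 0 0 0 0 0 4.5" --pt "0 0 0 0 0 0 4.5" --pt "0 0 0 0 0 0 4.5" --pt "0 0 0 0 0 0 4.5" --pt "0 0 0 0 0 0 4.5" --pt "0 0 0 0 0 0 4.5"

```text
t: 47.12
tcp_pos: [0.4326, -0.0039, 0.3039]
tool_rot: [1.0, -0.013, -0.002, -0.0]
contact_force: [-0.5, 0.1, -1.0]
width: 0.0451
```

```bash
python3 chk.py t8.png
python3 - <<'E'
from h import *
f=grab("scene"); P,u,v=pts(f); q=S(P); z=P[:,2]; c=f["image"][v,u].max(1)
k=(abs(q[:,0])<.09)&(abs(q[:,1])<.085)&(z>.1)&(z<.2); print("deck slope",np.polyfit(q[k,0],z[k],1))
k=(c<80)&(z>.14)&(z<.18)&(abs(q[:,0])<.03)&(q[:,1]<-.195)&(q[:,1]>-.25); print("knob",k.sum(),np.percentile(q[k],[2,50,98],0).round(3).tolist(),np.percentile(z[k],98))
E
```

```text
t 47.1167 F [-0.5  0.1 -1. ] w 0.045086240725763956 theta 0.59 r 0.3433 rot 0.007
box 0.79 [0.256 0.06 ] 0.094 [244. 281. 276. 318.]
box 0.68 [ 0.267 -0.061] 0.088 [202. 258. 239. 294.]
box 0.61 [0.257 0.006] 0.097 [230. 267. 260. 304.]
-0.06 [-0.97  0.    1.75] [ 0.    0.06 -0.  ]
-0.12 [-1.84  0.    3.55] [ 0.    0.12 -0.  ]
deck slope [0.0015385  0.13564822]
knob 102 [[-0.005, -0.228], [0.009, -0.213], [0.018, -0.196]] 0.17222739346561874
```

View pics/t8.png

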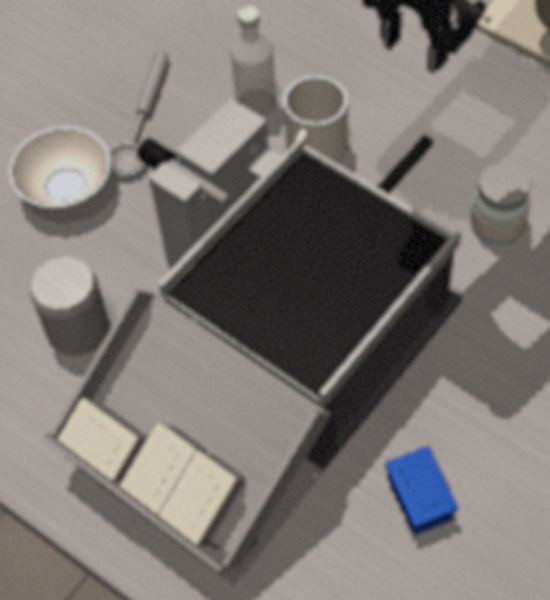

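```bash
python3 -c "
from workcell import robot
print(robot.close_job())"
```

```text
the job is handed in; nothing more can be done
None
```

I handed the job in after about 47 s of robot time, and every last check agreed with the task. The hand-in itself reports no verdict.

**What I did:**
- Three white boxes were present. I set all three upright on the deck and left the blue and purple look-alikes alone.
- I drew the pin out of its bore and parked it in the notch, then lifted the deck by its handle at about 0.05 rad/s.
- The boxes started to slide at about 0.55 rad. I held the deck there until all three were in the chute, lowered it at about 0.11 rad/s and let go of the handle once it was level.

**Last checks:**
- **Boxes:** all three lie in the chute against its end wall, at about station x = 0.26 m and z = 0.09 m (visible surface points). Successive pictures show them at rest.
- **Deck:** level, with a measured slope of 0.0015 rad.
- **Pin:** straight after parking, its knob was about 22 mm out from the cheek and its axis level, within about 1 mm of the notch. It is still there in the last picture. That picture's knob reading is shifted about 6 mm in x, which I put down to the camera seeing only one side of the knob.
- **Bystanders:** those in the last picture look undisturbed, and the gripper is clear of everything.

The box detector missed a box in some pictures during the tilt. I checked two of those lifts by eye, and the box was still on the deck.

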